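Draw a battery pack from the gravity magazine and test it

ROBOT

A 7-joint arm with a two-finger parallel gripper is mounted at the origin on the work surface. World frame = base frame: x ahead of the robot, y to its left, z up, the work surface at z = 0. Lengths are in m, angles in rad, forces in N, time in s.
With the tool pointing down it reaches from about 0.425 to 0.925 m from the base axis. Payload 6.8 kg.
Tool frame: the origin (TCP) lies midway between the tips of the shut fingers; the grasp point (between the pads) lies 19 mm behind it; z points along the fingers, y is the direction in which the jaws open and shut (so a half turn about z gives the same grasp; the last joint's range is limited). The gripper opens to 85 mm and grips with 20 to 120 N. Pads are 22 mm wide; open, the fingers measure 114 mm over their backs; the gripper's body (76 mm by 85 mm) begins 54 mm behind the grasp point. The pads swing forward as they close: fully open they stand 13 mm farther back than shut.
Start: joints at [1.207, 0.477, 0.022, 1.555, -0.011, 1.109, -0.083], TCP at [0.171, -0.653, 0.231] pointing down, gripper open.
Joint ranges: [-2.96, 2.96], [-0.34, 2.1], [-1.41, 1.46], [0.24, 2.44], [-1.37, 4.51], [0.17, 1.92], [-2.96, 2.96]. Speed limits (rad/s): [2.39, 2.39, 3.14, 3.14, 3.14, 3.14, 3.14].

INTERFACE

Orientations are given as a unit quaternion [w, x, y, z].
In Python, from station import readout, eyes, ticket gives the robot as it stands. The module is installed in compiled form; this text tells all that it offers.
- The arm moves only by the shell command python3 -m crank 'ROWS' [FORCE]. ROWS is JSON, a list of rows, each an object of numbers: "jaw": the opening in per cent of the stroke, from 0 (shut) to 100 (fully open); "x", "y", "z": the shift along the tool's x, y, z in mm; "ax", "ay", "az": the turn, a rotation vector about the tool's x, y, z in degrees. In form: [{"jaw": .., "x": .., "y": .., "z": .., "ax": .., "ay": .., "az": ..}, ...]. A call has 1 to 12 rows; each row shifts and turns the commanded pose from where the row before left it, along the tool's axes as they then stand; what a row does not reach is not made up. A row lasts 1/8 s, in which the tool goes at most 62.5 mm and 10.7 degrees, less where a joint would pass 70% of its speed; a pose out of reach is approached as far as the arm can. A call with a gripper value outside its range is refused whole. The fingers move at their own pace and stop on an object; FORCE is the grip in N (left out, the last holds). Time passes only in rows, so rows that do not move let the fingers close. It gives the time, the measured TCP pose, the force and the opening at its end, in the units of the state.
- readout.get_obs(): the state, without advancing time (a new reading comes with each control period).
- eyes.read_camera(name): name is "scene" or "top" or "wrist"; returns (picture, depth): 384x512x3 uint8, red, green, blue; 384x512 float32, m along the optical axis (not along the pixel's ray), 0 where there is no reading.
- eyes.calibration(name): a dict with "fx", "fy", "cx", "cy" (pixels), "R" (3x3) and "t" (3): a world point X has camera coordinates R X + t. Camera axes: x right, y down, z forward; pixel columns grow to the right and rows downward; lengths in m; the calibration is good to about 2 mm. A picture is of the moment at which its call begins: read the wrist's pose just before it. calibration takes no time and is no camera call; for the wrist camera it gives the pose at the moment of the call.
- ticket.hand_in(): hands the job in, once; it reports no verdict.
The state is a dict: "t": time; "q": joint angles; "joint_vel": joint speeds; "joint_torque": joint torques, N m; "eef_pos": TCP position; "tool_rot": TCP orientation; "contact_force": force on the tool from outside, world axes, zero at the start; "torque": the same for the moment, N m; "gripper_width": opening from 0.0 (shut) to 1.0 (fully open).
Only numpy, scipy, OpenCV 4.12 (cv2) and the standard library are available. Lean on these libraries where they do the work, as an engineer would, in place of code of your own. Each camera call takes 0.05 s, during which the arm holds its last target. There are 200 camera calls.

TASK

Draw the lowest battery pack out of the magazine by its nose onto the apron and let go of it there, so that the packs above drop down a place. Then take it again across its body, lay it flat in the tester's bay with its nose in the notch, let go, and only then slide the tester's switch fully on by its ridge. Leave the other packs in the magazine and everything else on the counter where it is.

Things in the scene. Friction and masses are not known exactly. Their poses are not given: they have to be found in the camera images.
- magazine: upright aluminium gravity magazine with clear sides and roof, fixed. Origin on the counter under the middle of its base plate (215 x 60 x 6 mm); x from apron to chute, z up. The roofed chute, walls 126 mm high, is centred at x = +66 mm and holds three packs flat on one another, noses towards -x through a slot in its front. Front lips (x = +24 mm) begin 45 mm above the plate, so only the lowest pack can be drawn out
- apron (a point): middle of the open apron, on the base plate's top (6 mm above the counter), at magazine x = -42 mm; axes as the magazine's. The apron spans magazine x = -107 to +24 mm. A pack drawn 100 mm towards -x lies well on it; the stack drops once the drawn pack has travelled about 88 mm. Drawing takes roughly 4 to 10 N
- pack1_center (a point): centre of the body of the lowest pack (black, 72 x 50 x 40 mm, about 170 g), 20 mm above its underside; x along it, y across, z up. A grey contact nose, 24 mm wide, fills x = -50 to -36 mm, z = -20 to -2 mm
- pack1_nose (a point): middle of the nose of the lowest pack (14 long, 24 wide, 18 mm high), 43 mm from the pack's centre, 9 mm above its underside. The next pack's nose hangs 22 mm above the top of this one, so fingers coming straight down meet the noses above; fingers tilted 30 to 45 degrees, pointing down and towards the chute, one each side of the nose, tips 2 to 3 mm above the plate, pass under
- pack2_center (a point): same kind of battery pack as pack1, standing second from below in the stack; point at the centre of its body
- pack3_center (a point): same kind of battery pack as pack1, standing at the top in the stack; point at the centre of its body
- tester: grey battery tester, fixed flat on the counter, 100 (x) x 156 (y) x 30 mm high. Origin on the counter under the centre of its bay; x across it, roughly away from the robot, y along it, z up; it spans y = -95 to +61 mm. The switch deck is its -y end
- bay (a point): centre of the floor of the tester's bay, 18 mm above the counter; axes as the tester's. The recess, 12 mm deep, 55 (x) x 77 (y) mm, takes a pack lying flat; at its +y end a notch 29 wide and 14.5 mm long takes the nose. The pack stands 28 mm proud of the rim: hold it by its upper half across its 50 mm width, fingertips at least 14 mm above its underside
- switch (a joint): slide switch in the tester's deck, m: 0 off (towards the tester's -x), 0.010 fully on (towards +x). It snaps over a detent in the middle; about 4 N starts it, and it stops hard at 0.010.
- ridge (a point): top of the switch's small black ridge (4 mm in x, 16 mm in y), 5 mm above the deck, which is 30 mm above the counter; it moves with the switch; axes as the tester's. It sits 68 mm towards -y from the bay's centre, level deck around it for 30 mm towards -x; a loaded pack's end is 32 mm away towards +y.
- padlock_center (a point): brass padlock lying flat, 36 x 40 x 18 mm body with a 27 mm steel shackle; a bystander to leave alone
- fusebox_center (a point): small cardboard box, 55 x 36 x 22 mm; a bystander to leave alone
- fob_center (a point): black car key remote, 62 x 34 x 13 mm; a bystander to leave alone
- driver_grip (a point): screwdriver lying flat, 200 mm long; point on its handle; a bystander to leave alone
- phone_center (a point): black mobile phone lying flat, 150 x 72 x 9 mm; a bystander to leave alone
- tape: empty cardboard tape core lying flat, 90 mm across, 19 mm high; origin under its centre; a bystander to leave alone
- mug: white mug, 80 mm across, 92 mm high; origin under its centre; a bystander to leave alone
Not all that is in view belongs to the job. Leave any orange look-alike of the tester alone.

How it is judged:
On the way, in this order (a step that is already met when the one before it is completed fails the run):
1. the lowest pack lies flat on the apron, let go, and the other two have dropped down a place (x of pack1_center in the frame of magazine between -0.115 and -0.02 m and y of pack1_center in the frame of magazine between -0.02 and 0.02 m and z of pack1_center in the frame of magazine between 0.022 and 0.03 m and angle between each of pack1_center, pack2_center, pack3_center's own z axis and vertical below 0.1 rad and contact force between the fingers and pack1 below 0.1 N and x of pack2_center in the frame of magazine between 0.06 and 0.072 m and y of pack2_center in the frame of magazine between -0.006 and 0.006 m and z of pack2_center in the frame of magazine between 0.022 and 0.03 m and x of pack3_center in the frame of magazine between 0.06 and 0.072 m and y of pack3_center in the frame of magazine between -0.006 and 0.006 m and z of pack3_center in the frame of magazine between 0.062 and 0.07 m), for 0.2 s.
2. the pack lies flat in the tester's bay, nose in the notch, let go, with the switch still off (x of pack1_center in the frame of bay between -0.004 and 0.004 m and y of pack1_center in the frame of bay between -0.004 and 0.004 m and z of pack1_center in the frame of bay between 0.017 and 0.023 m and angle between pack1_center's own z axis and vertical below 0.07 rad and y of pack1_nose in the frame of bay above 0.035 m and contact force between the fingers and pack1 below 0.1 N and value of joint switch below 0.004 m), for 0.2 s.
3. the switch is fully on (value of joint switch above 0.0085 m), for 0.1 s.
At the end, for the whole second after the job is handed in: The drawn pack lies flat in the tester's bay, within 4 mm of its centre and 3 mm of its floor, nose in the notch, at rest; the switch is beyond 8.5 of its 10 mm; the other two packs lie flat in the magazine, each one place lower, within 6 mm sideways and 4 mm in height (x of pack1_center in the frame of bay between -0.004 and 0.004 m and y of pack1_center in the frame of bay between -0.004 and 0.004 m and z of pack1_center in the frame of bay between 0.017 and 0.023 m and angle between pack1_center's own z axis and vertical below 0.07 rad and y of pack1_nose in the frame of bay above 0.035 m and x of pack2_center in the frame of magazine between 0.06 and 0.072 m and y of pack2_center in the frame of magazine between -0.006 and 0.006 m and z of pack2_center in the frame of magazine between 0.022 and 0.03 m and angle between each of pack2_center, pack3_center's own z axis and vertical below 0.1 rad and x of pack3_center in the frame of magazine between 0.06 and 0.072 m and y of pack3_center in the frame of magazine between -0.006 and 0.006 m and z of pack3_center in the frame of magazine between 0.062 and 0.07 m and value of joint switch above 0.0085 m and contact force between the fingers and pack1 below 0.1 N and linear speed of each of pack1, pack2 below 0.02 m/s); the robot touches nothing.
It fails at once if a bystander is moved by more than 25 mm (distance of any of padlock_center, fusebox_center, fob_center, driver_grip, phone_center, tape, mug from where it was at the start of the episode above 0.025 m).
It fails at once if the switch is pushed on before the pack lies in the bay (value of joint switch above 0.006 m and not (distance between pack1_center and bay below 0.026 m)).
It also fails if it takes over 64 s, if anything falls off the work surface, if the arm or the gripper's body presses on something with over 40 N, if the wrist force passes 120 N, or if a joint passes its speed limit or range.

## Working session

There is one attempt and no reset: what is moved stays moved. The work goes in short steps, Python scripts to look and compute and a shell command to move; the robot and the scene stay as the last step left them, time stands still between calls to the robot, and variables do not carry over. Pictures are saved under pics/ and viewed, about 8 in all and at most 12, crops included, and the job is handed in when it is done.

```bash
mkdir -p pics
python3 - <<'E'
from station import readout, eyes
import numpy as np, cv2
o=readout.get_obs(); print({k:np.round(v,3).tolist() for k,v in o.items()})
for n in("scene","top"):
    im,d=eyes.read_camera(n); c=eyes.calibration(n)
    np.savez(f"{n}0.npz",im=im,d=d,**c)
    cv2.imwrite(f"pics/{n}0.png",cv2.resize(im[:,:,::-1],(800,600),interpolation=cv2.INTER_CUBIC))
    print(n,{k:np.round(v,3).tolist() for k,v in c.items()})
E
```

```text
{'t': 0.0, 'q': [1.207, 0.478, 0.022, 1.557, -0.012, 1.109, -0.083], 'joint_vel': [-0.0, 0.001, 0.001, -0.001, -0.001, -0.001, -0.001], 'joint_torque': [-0.001, -59.646, 1.608, -28.12, 0.012, 0.01, 0.0], 'eef_pos': [0.171, -0.652, 0.23], 'tool_rot': [-0.001, 0.992, 0.128, -0.0], 'contact_force': [0.156, -0.048, -0.328], 'torque': [-0.033, 0.027, 0.022], 'gripper_width': 1.001}
scene {'fx': 481.397, 'fy': 481.397, 'cx': 258.038, 'cy': 191.439, 'R': [[-0.585, 0.811, 0.01], [0.581, 0.427, -0.693], [-0.567, -0.4, -0.721]], 't': [0.299, -0.242, 2.01]}
top {'fx': 473.955, 'fy': 473.955, 'cx': 259.17, 'cy': 193.304, 'R': [[-0.016, -1.0, 0.009], [-0.983, 0.014, -0.186], [0.185, -0.012, -0.983]], 't': [0.013, 0.527, 1.275]}
```

View pics/scene0.png

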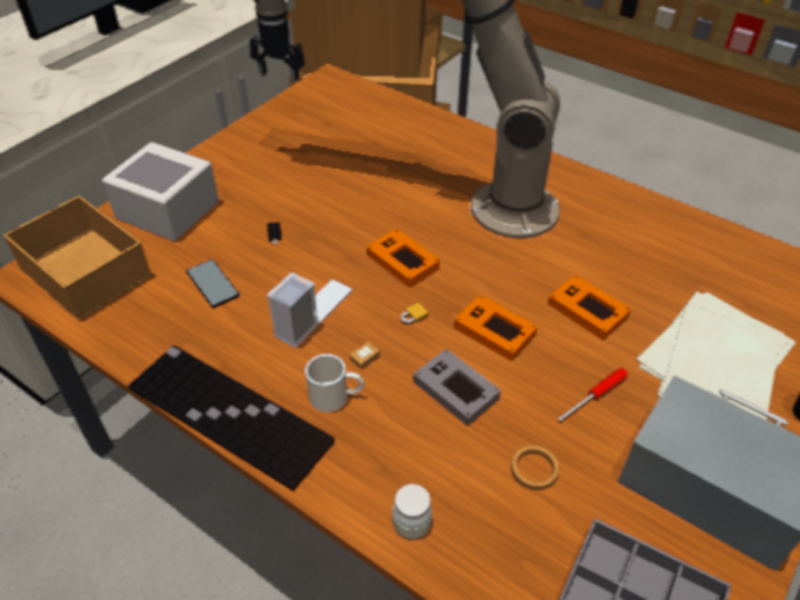

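View pics/top0.png

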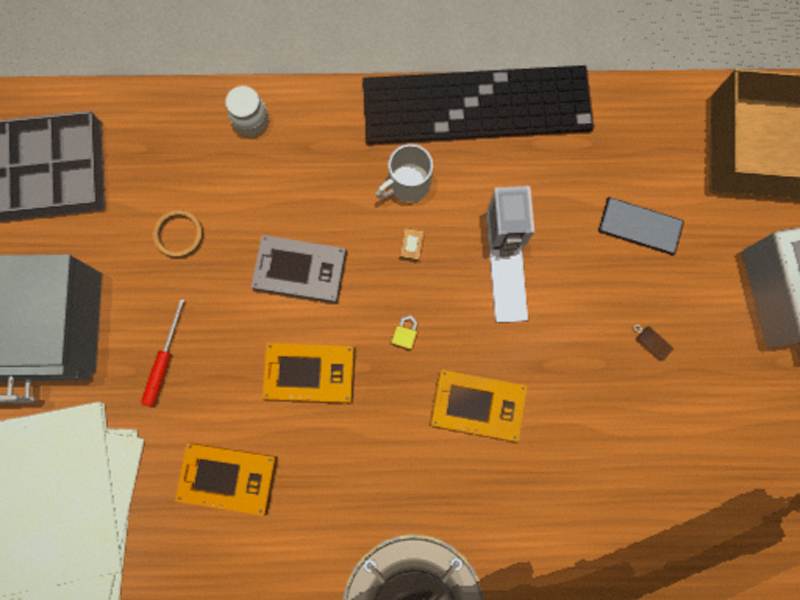

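The grey tester is at top-view px (300,268) and fits the description: the notch is on its left (world +y) and the switch is on its right at (326,272). The three orange ones at (309,373), (479,405) and (227,479) are look-alikes. The magazine is at (512,215), with its apron running down to (510,318). Now a coarse measurement.

```bash
cat > h.py <<'E'
from station import readout, eyes
import numpy as np, cv2
from scipy.spatial.transform import Rotation as Rn
def shot(n,f=None):
    o=readout.get_obs(); c=eyes.calibration(n); im,d=eyes.read_camera(n)
    if f: cv2.imwrite(f"pics/{f}.png",cv2.resize(im[:,:,::-1],(800,600),interpolation=cv2.INTER_CUBIC)); np.savez(f+".npz",im=im,d=d,**c)
    return im,d,c
def cloud(d,c):
    v,u=np.mgrid[0:d.shape[0],0:d.shape[1]]
    P=np.stack([(u-c['cx'])/c['fx']*d,(v-c['cy'])/c['fy']*d,d],-1)
    W=(P-c['t'])@c['R']; W[d<=0]=np.nan
    return W
def ray(c,u,v,z):  # pixel to plane z
    r=np.array([(u-c['cx'])/c['fx'],(v-c['cy'])/c['fy'],1])@c['R']; o=-c['t']@c['R']
    return o+r*(z-o[2])/r[2]
def proj(c,X):
    p=c['R']@np.asarray(X)+c['t']; return c['fx']*p[0]/p[2]+c['cx'],c['fy']*p[1]/p[2]+c['cy']
def R():
    w,x,y,z=readout.get_obs()['tool_rot']; return Rn.from_quat([x,y,z,w])
def goal(p,Rt):  # tool-frame shift (mm) and turn (deg) to reach
    o=readout.get_obs(); r=R()
    print('shift mm',np.round(r.inv().apply(np.asarray(p)-o['eef_pos'])*1000,1),'turn deg',np.round(np.degrees((r.inv()*Rt).as_rotvec()),2),'pos',np.round(o['eef_pos'],4))
E
python3 - <<'E'
from h import *
z=np.load('top0.npz'); im,d=z['im'],z['d']; c={k:z[k] for k in('fx','fy','cx','cy','R','t')}
W=cloud(d,c)
s=512/800
def reg(u0,v0,u1,v1,z0,z1):
    m=np.zeros(d.shape,bool); m[int(v0*s):int(v1*s),int(u0*s):int(u1*s)]=1
    m&=(W[...,2]>z0)&(W[...,2]<z1); P=W[m]
    r=cv2.minAreaRect((P[:,:2]*1000).astype(np.float32)); print(np.round(r[0],1),np.round(r[1],1),round(r[2],1),'z',np.round(np.median(P[:,2]),4),len(P))
reg(240,225,360,310,.02,.045)   # tester
reg(480,250,540,330,.003,.012)  # apron
reg(480,180,545,235,.115,.16)   # roof
t=W[int(10):12,300:302]; print('table z', np.round(np.median(W[200:215,10+220:240,2]),4))
for nm,u,v in [('pad',404,332),('fuse',411,245),('mug',411,170),('phone',641,225),('fob',654,342)]: print(nm,np.round(W[int(v*s),int(u*s)],3))
E
```

```text
[598.  198.9] [159.9 101.2] 79.7 z 0.0295 1519
[ 558.3 -188.4] [108.4 150.3] 88.1 z 0.006 873
[ 670.2 -183.8] [84.  62.8] 2.1 z 0.1348 714
table z -0.0001
pad [0.479 0.009 0.019]
fuse [ 0.642 -0.008  0.021]
mug [ 0.794 -0.011  0.007]
phone [nan nan nan]
fob [ 0.456 -0.447  0.013]
```

Run:
```python
from h import *
c=eyes.calibration('wrist'); o=readout.get_obs(); r=R()
cp=-c['R'].T@c['t']; print('cam in tool',np.round(r.inv().apply(cp-o['eef_pos'])*1000,1)); print('cam axes in tool',np.round(r.inv().as_matrix()@c['R'].T,3).tolist(), c['fx'],c['cx'],c['cy'])
yaw=np.radians(2)
Rt=Rn.from_euler('z',yaw)*Rn.from_euler('x',np.pi)   # tool x along mag x, z down
goal([.47,-.19,.26],Rt); goal([.47,-.19,.26],Rt*Rn.from_euler('y',30,degrees=True)); print((Rt*Rn.from_euler('y',30,degrees=True)).as_matrix().round(2).tolist())
```

```text
cam in tool [  79.9   -0.  -143.2]
cam axes in tool [[0.0, -0.95, -0.311], [1.0, 0.0, 0.0], [-0.0, -0.311, 0.95]] 291.56595751935174 252.1582208935614 191.1014685618608
shift mm [ 406.7 -371.7  -29. ] turn deg [-0.09  0.02 12.66] pos [ 0.1706 -0.6525  0.2304]
shift mm [ 406.7 -371.7  -29. ] turn deg [-3.41 29.9  12.34] pos [ 0.1706 -0.6525  0.2304]
[[0.87, 0.03, 0.5], [0.03, -1.0, 0.02], [0.5, 0.0, -0.87]]
```

```bash
python3 -m crank '[{"x":34,"y":-31,"z":-2.5},{"x":34,"y":-31,"z":-2.5},{"x":34,"y":-31,"z":-2.5},{"x":34,"y":-31,"z":-2.5},{"x":34,"y":-31,"z":-2.5},{"x":34,"y":-31,"z":-2.5},{"x":34,"y":-31,"z":-2.5},{"x":34,"y":-31,"z":-2.5},{"x":34,"y":-31,"z":-2.5},{"x":34,"y":-31,"z":-2.5},{"x":34,"y":-31,"z":-2.5},{"x":33,"y":-31,"z":-2.5}]'; python3 -m crank '[{"az":6.3},{"az":6.3},{"ay":10},{"ay":10},{"ay":10},{"jaw":52},{"jaw":52}]'
python3 - <<'E'
from h import *
shot('wrist','w1'); o=readout.get_obs(); print(o['t'],np.round(o['q'],3).tolist())
E
```

```text
0.15 [1.207, 0.478, 0.022, 1.556, -0.011, 1.109, -0.083]schema error: expected keys jaw, x, y, z, ax, ay, az
schema error: expected keys jaw, x, y, z, ax, ay, az
```

View pics/w1.png

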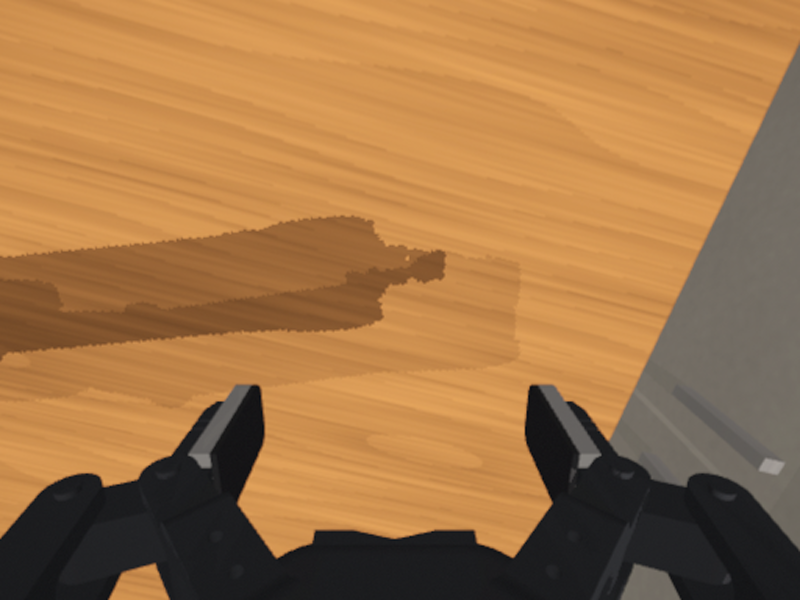

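The move was refused because every row needs all seven keys. The picture shows only the table and the open fingers at the start pose. I'll retype the rows in full.

```bash
python3 -m crank '[{"jaw":52,"x":34,"y":-31,"z":-2.5,"ax":0,"ay":0,"az":0},{"jaw":52,"x":34,"y":-31,"z":-2.5,"ax":0,"ay":0,"az":0},{"jaw":52,"x":34,"y":-31,"z":-2.5,"ax":0,"ay":0,"az":0},{"jaw":52,"x":34,"y":-31,"z":-2.5,"ax":0,"ay":0,"az":0},{"jaw":52,"x":34,"y":-31,"z":-2.5,"ax":0,"ay":0,"az":0},{"jaw":52,"x":34,"y":-31,"z":-2.5,"ax":0,"ay":0,"az":0},{"jaw":52,"x":34,"y":-31,"z":-2.5,"ax":0,"ay":0,"az":0},{"jaw":52,"x":34,"y":-31,"z":-2.5,"ax":0,"ay":0,"az":0},{"jaw":52,"x":34,"y":-31,"z":-2.5,"ax":0,"ay":0,"az":0},{"jaw":52,"x":34,"y":-31,"z":-2.5,"ax":0,"ay":0,"az":0},{"jaw":52,"x":34,"y":-31,"z":-2.5,"ax":0,"ay":0,"az":0},{"jaw":52,"x":33,"y":-31,"z":-2.5,"ax":0,"ay":0,"az":0}]'; python3 -m crank '[{"jaw":52,"x":0,"y":0,"z":0,"ax":0,"ay":0,"az":6.3},{"jaw":52,"x":0,"y":0,"z":0,"ax":0,"ay":0,"az":6.3},{"jaw":52,"x":0,"y":0,"z":0,"ax":0,"ay":10,"az":0},{"jaw":52,"x":0,"y":0,"z":0,"ax":0,"ay":10,"az":0},{"jaw":52,"x":0,"y":0,"z":0,"ax":0,"ay":10,"az":0},{"jaw":52,"x":0,"y":0,"z":0,"ax":0,"ay":0,"az":0}]'
python3 - <<'E'
from h import *
shot('wrist','w2'); o=readout.get_obs(); print(o['t'],np.round(o['q'],3).tolist())
E
```

```text
t: 1.65
eef_pos: [0.471, -0.1889, 0.2613]
tool_rot: [0.0, 0.992, 0.128, -0.0]
contact_force: [-0.1, -0.8, -0.3]
gripper_width: 0.524
t: 2.4
eef_pos: [0.4675, -0.189, 0.2593]
tool_rot: [-0.007, 0.968, 0.017, 0.25]
contact_force: [0.3, -0.2, -0.5]
gripper_width: 0.52
2.45 [0.643, -0.016, -0.245, 2.226, -0.446, 0.51, -0.793]
```

View pics/w2.png

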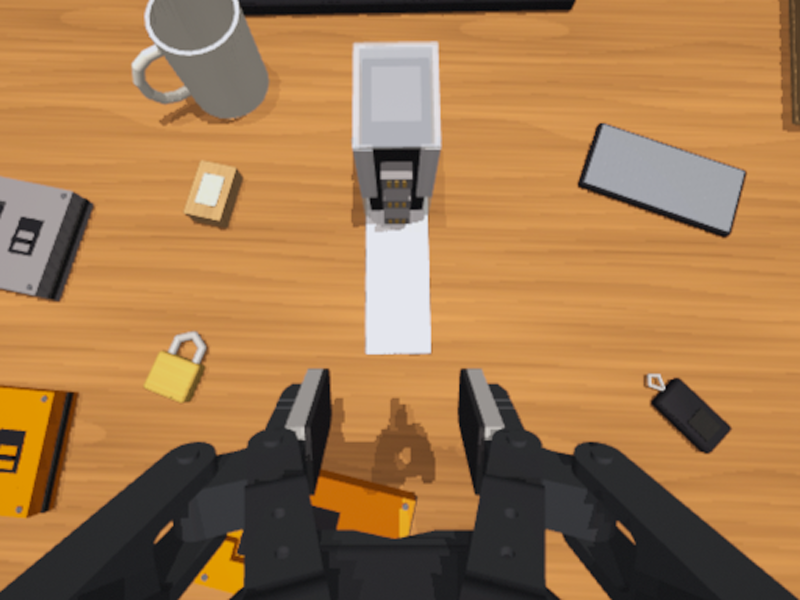

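The magazine's apron lies at px x 366–430, its front edge at row 353, and the three stacked noses at (397,165–220). Padlock, fuse box and phone are well clear. Now measuring the magazine from this view.

Run:
```python
from h import *
z=np.load('w2.npz'); im,d=z['im'],z['d']; c={k:z[k] for k in('fx','fy','cx','cy','R','t')}
W=cloud(d,c); s=.64
def box(u0,v0,u1,v1):
    m=np.zeros(d.shape,bool); m[int(v0*s):int(v1*s),int(u0*s):int(u1*s)]=1; return m
white=(im.min(-1)>150)&(im.max(-1).astype(int)-im.min(-1)<40)
m=box(350,215,445,365)&white; P=W[m]; P=P[np.abs(P[:,2]-.006)<.006]
r=cv2.minAreaRect((P[:,:2]*1000).astype(np.float32)); print('plate',r,'z',np.median(P[:,2]),len(P))
# side edges of plate per row -> line
L=[];Rr=[]
for v in range(int(235*s),int(345*s)):
    u=np.where(m[v])[0]; L.append(ray(c,u[0]-.5,v,.006)); Rr.append(ray(c,u[-1]+.5,v,.006))
for E in(L,Rr):
    E=np.array(E); p=np.polyfit(E[:,0],E[:,1],1); print('edge yaw',np.degrees(np.arctan(p[0])),'y at x=.56',np.polyval(p,.56))
v=[np.where(m[:,u])[0].max()+.5 for u in range(int(375*s),int(420*s))]
print('front edge',ray(c,397*s,np.median(v),.006))
for row in range(150,232,4): print(row,np.round(W[int(row*s),int(397*s)],4))
q=box(350,100,445,225)
for lo,hi in((.02,.03),(.06,.07),(.1,.11)):
    P=W[box(375,150,420,228)&(W[...,2]>lo)&(W[...,2]<hi)]; print(lo,len(P),P.min(0).round(4) if len(P) else '',P.max(0).round(4) if len(P) else '')
P=W[box(350,40,445,150)&(W[...,2]>.125)&(W[...,2]<.15)];print('roof',cv2.minAreaRect((P[:,:2]*1000).astype(np.float32)),np.median(P[:,2]))
```

```text
plate ((564.3165283203125, -187.122314453125), (134.8144073486328, 59.54262924194336), 2.6639294624328613) z 0.006557198259166062 3536
edge yaw 2.73492542106202 y at x=.56 -0.1569216413098529
edge yaw 2.659431237724535 y at x=.56 -0.21712526441601712
front edge [ 0.49659774 -0.18930919  0.006     ]
150 [ 0.6344 -0.1843  0.122 ]
154 [ 0.6347 -0.1843  0.1169]
158 [ 0.6342 -0.1843  0.111 ]
162 [ 0.6342 -0.1843  0.1061]
166 [ 0.6313 -0.1844  0.1044]
170 [ 0.6285 -0.1845  0.1048]
174 [ 0.6252 -0.1847  0.1038]
178 [ 0.6229 -0.1847  0.1034]
182 [ 0.62   -0.1848  0.1016]
186 [ 0.6199 -0.1848  0.0935]
190 [ 0.6303 -0.1845  0.0648]
194 [ 0.6259 -0.1847  0.0652]
198 [ 0.6238 -0.1847  0.0636]
202 [ 0.6201 -0.1849  0.0627]
206 [ 0.6199 -0.1849  0.0563]
210 [ 0.6281 -0.1846  0.0253]
214 [ 0.6257 -0.1847  0.0237]
218 [ 0.6209 -0.1849  0.0242]
222 [ 0.6197 -0.1849  0.0152]
226 [ 0.62   -0.1849  0.0059]
230 [ 0.6154 -0.1851  0.0056]
0.02 145 [ 0.6197 -0.2034  0.0203] [ 0.6354 -0.164   0.0295]
0.06 187 [ 0.6195 -0.2018  0.06  ] [ 0.6362 -0.1661  0.0697]
0.1 338 [ 0.6192 -0.1998  0.1001] [ 0.6356 -0.1676  0.1098]
roof ((670.5149536132812, -182.4057159423828), (84.62886810302734, 60.9134407043457), 2.6155080795288086) 0.13558977419081425
```

```bash
cat >> h.py <<'E'
MY=np.radians(2.69); MO=np.array([.604,-.185,0])
def mag(x,y,z): return MO+Rn.from_rotvec([0,0,MY]).apply([x,y,z])
def magR(tilt,half=0): return Rn.from_euler('z',MY+np.pi*half)*Rn.from_euler('x',np.pi)*Rn.from_euler('y',tilt,degrees=True)
def inmag(p): return Rn.from_rotvec([0,0,-MY]).apply(np.asarray(p)-MO)
E
python3 - <<'E'
from h import *
Rt=magR(38); T=mag(.0195,0,.0145)
pre=T-.09*Rt.apply([0,0,1]); print(pre,T); goal(pre,Rt)
r=R(); rel=(r.inv()*Rt); print(rel.as_rotvec(degrees=True)); print('shift in new axes',(Rt.inv().apply(pre-readout.get_obs()['eef_pos'])*1000).round(1))
E
```

```text
[ 0.56813004 -0.18668531  0.08542097] [ 0.62347851 -0.18408482  0.0145    ]
shift mm [  1.4   2.1 201. ] turn deg [ 0.1   9.05 -0.6 ] pos [ 0.4697 -0.189   0.2607]
[ 0.10349468  9.04632974 -0.60235149]
shift in new axes [-30.3   2.3 198.7]
```

```bash
python3 -m crank '[{"jaw":52,"x":0,"y":0,"z":0,"ax":0.1,"ay":9,"az":-0.6},{"jaw":52,"x":-6,"y":0.5,"z":40,"ax":0,"ay":0,"az":0},{"jaw":52,"x":-6,"y":0.5,"z":40,"ax":0,"ay":0,"az":0},{"jaw":52,"x":-6,"y":0.5,"z":40,"ax":0,"ay":0,"az":0},{"jaw":52,"x":-6,"y":0.4,"z":40,"ax":0,"ay":0,"az":0},{"jaw":52,"x":-6,"y":0.4,"z":39,"ax":0,"ay":0,"az":0},{"jaw":52,"x":0,"y":0,"z":0,"ax":0,"ay":0,"az":0}]'
python3 - <<'E'
from h import *
shot('wrist','w3'); o=readout.get_obs(); print(o['t'],np.round(o['q'],3).tolist(),o['contact_force']); goal(mag(.0195,0,.0145),magR(38))
z=np.load('w3.npz'); c={k:z[k] for k in('fx','fy','cx','cy','R','t')};W=cloud(z['d'],c)
for n,X in(('nosetopfront',mag(.016,0,.024)),('L',mag(.016,.012,.024)),('R',mag(.016,-.012,.024)),('plateend',mag(-.1075,0,.006))): print(n,(np.array(proj(c,X))/.64).round(1))
E
```

```text
t: 3.32
eef_pos: [0.5668, -0.1875, 0.1053]
tool_rot: [-0.028, 0.96, 0.03, 0.278]
contact_force: [-0.8, 0.6, 0.5]
gripper_width: 0.519
3.375 [0.549, 0.391, -0.23, 2.217, -1.363, 0.171, 0.166] [ 0.16234177 -0.25738336 -0.13836938]
shift mm [ -0.    4.1 108.2] turn deg [-2.59  5.66  0.02] pos [ 0.5656 -0.1876  0.106 ]
nosetopfront [400.8 298.5]
L [379.3 298.1]
R [422.5 298.8]
plateend [396.2 533.9]
```

View pics/w3.png

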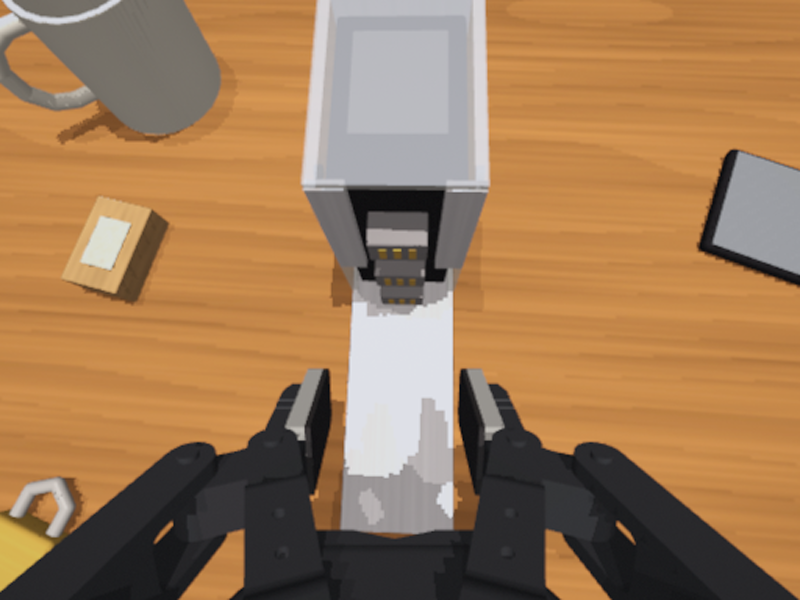

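The nose's top front edge shows at (402,298), which is where the model puts it (401,298). But joints 5 and 6 are at their limits (q6 = 0.171), so the tilt stalled. I'll fit the kinematics to choose a better posture.

```bash
cat > kin.py <<'E'
from h import *
import itertools
from scipy.optimize import least_squares
D=[([1.207,.478,.022,1.556,-.0115,1.109,-.083],[.1706,-.6525,.2304],[-.001,.992,.128,0]),
   ([.643,-.016,-.245,2.226,-.446,.51,-.793],[.4697,-.189,.2607],[-.007,.968,.017,.25]),]
o=readout.get_obs(); D.append((list(o['q']),list(o['eef_pos']),list(o['tool_rot'])))
def rot(q,s,off): return Rn.from_euler('z',s[0]*q[0])*Rn.from_euler('y',q[1])*Rn.from_euler('z',s[1]*q[2])*Rn.from_euler('y',s[4]*q[3])*Rn.from_euler('z',s[2]*q[4])*Rn.from_euler('y',s[5]*q[5])*Rn.from_euler('z',s[3]*q[6]+off)
if __name__=='__main__':
    best=[]
    for s in itertools.product([1,-1],repeat=6):
        Q=[Rn.from_quat([r[1],r[2],r[3],r[0]]) for _,_,r in D]
        f=lambda x:np.concatenate([((Rn.from_euler('z',x[0])*rot(q,s,x[1])).inv()*k).as_rotvec() for (q,_,_),k in zip(D,Q)])
        for x0 in itertools.product((0,1.5,3,-1.5),repeat=2):
            k=least_squares(f,x0); best.append((k.cost,s,k.x))
    best.sort(key=lambda b:b[0]); [print(b) for b in best[:4]]
E
python3 kin.py
```

```text
(np.float64(7.752648662646172e-07), (-1, -1, -1, -1, 1, 1), array([6.16052936e-04, 1.57139667e+00]))
(np.float64(7.752648662646965e-07), (-1, -1, -1, -1, 1, 1), array([6.16053185e-04, 1.57139667e+00]))
(np.float64(7.752648662647009e-07), (-1, -1, -1, -1, 1, 1), array([6.16052390e-04, 1.57139667e+00]))
(np.float64(7.7526486626514e-07), (-1, -1, -1, -1, 1, 1), array([ 6.16054207e-04, -4.71178863e+00]))
```

```bash
cat > ik.py <<'E'
from kin import *
S=(-1,-1,-1,-1,1,1); OFF=np.pi/2
def fk(q,L):
    R1=Rn.from_euler('z',-q[0]); R2=R1*Rn.from_euler('y',q[1]); R3=R2*Rn.from_euler('z',-q[2]); R4=R3*Rn.from_euler('y',q[3]); R5=R4*Rn.from_euler('z',-q[4]); R6=R5*Rn.from_euler('y',q[5])
    h,a,b,d,e1,e2,e3=L
    return np.array([0,0,h])+R2.apply([0,e1,a])+R4.apply([0,e2,b])+R6.apply([0,e3,d]), R6*Rn.from_euler('z',-q[6]+OFF)
f=lambda L:np.concatenate([1000*(fk(q,L)[0]-p) for q,p,_ in D]+[L[4:]*10])
k=least_squares(f,[.35,.45,.45,.3,0,0,0]); L=k.x
lo=np.array([-2.96,-.34,-1.41,.24,-1.37,.17,-2.96]); hi=np.array([2.96,2.1,1.46,2.44,4.51,1.92,2.96])
def ik(p,Rt,n=40,seed=0,q0=None):
    g=np.random.default_rng(seed); out=[]
    for i in range(n):
        x0=q0 if q0 is not None and i==0 else g.uniform(lo,hi)
        def r(q):
            P,Q=fk(q,L); return np.concatenate([(P-p)*100,(Q.inv()*Rt).as_rotvec()*30,.01*(q-(lo+hi)/2)/(hi-lo)])
        s=least_squares(r,x0,bounds=(lo,hi),max_nfev=150); e=np.abs(s.fun[:6]).max()
        if e<.05: out.append((min(np.minimum(s.x-lo,hi-s.x)[1:]),s.x))
    out.sort(key=lambda t:-t[0]); return out
E
python3 - <<'E'
from ik import *
print('L',L.round(4),'res mm',k.fun.round(2)[:9])
for half in(0,1):
  for t in(32,38,45):
    Rt=magR(t if not half else -t,half)
    for nm,p in(('grasp',mag(.0195,0,.0145)),('end',mag(-.08,0,.0145))):
        s=ik(p,Rt,25); print(half,t,nm,len(s),[(round(m,3),x.round(2).tolist()) for m,x in s[:2]])
E
```

```text
L [ 2.880e-01  5.413e-01  4.724e-01  3.276e-01 -3.100e-02 -3.100e-02
 -3.000e-04] res mm [ 0.15  0.04 -0.06 -0.08 -0.26 -0.11  0.05  0.09  0.17]
0 32 grasp 17 [(np.float64(0.268), [1.13, 0.98, -1.14, 2.1, 1.81, 0.58, -2.69]), (np.float64(0.252), [1.12, 0.96, -1.11, 2.1, 1.81, 0.56, -2.71])]
0 32 end 16 [(np.float64(0.152), [1.34, 1.0, -1.24, 2.29, 1.92, 0.63, -2.74]), (np.float64(0.152), [1.34, 1.0, -1.24, 2.29, 1.92, 0.63, -2.74])]
0 38 grasp 17 [(np.float64(0.228), [0.23, 0.64, 0.08, 2.21, 3.78, 0.42, 1.22]), (np.float64(0.226), [0.2, 0.64, 0.11, 2.21, 3.8, 0.44, 1.19])]
0 38 end 16 [(np.float64(0.101), [1.42, 1.13, -1.31, 2.34, 2.12, 0.71, -2.8]), (np.float64(0.101), [1.42, 1.13, -1.31, 2.34, 2.12, 0.71, -2.8])]
0 45 grasp 17 [(np.float64(0.198), [0.63, 0.7, -0.37, 2.24, 3.35, 0.5, 1.83]), (np.float64(0.177), [0.32, 0.68, 0.0, 2.26, 3.61, 0.6, 1.44])]
0 45 end 17 [(np.float64(0.055), [1.5, 1.27, -1.33, 2.38, 2.34, 0.76, -2.85]), (np.float64(0.055), [1.49, 1.26, -1.33, 2.39, 2.35, 0.76, -2.87])]
1 32 grasp 11 [(np.float64(0.336), [1.09, 0.92, -1.06, 2.1, 1.82, 0.51, 0.4]), (np.float64(0.331), [1.1, 0.93, -1.08, 2.1, 1.81, 0.53, 0.41])]
1 32 end 11 [(np.float64(0.151), [1.33, 0.99, -1.23, 2.29, 1.92, 0.62, 0.39]), (np.float64(0.149), [1.28, 0.9, -1.14, 2.29, 1.97, 0.52, 0.3])]
1 38 grasp 11 [(np.float64(0.284), [1.11, 0.94, -1.04, 2.16, 2.16, 0.49, 0.1]), (np.float64(0.283), [1.09, 0.91, -1.0, 2.16, 2.2, 0.46, 0.04])]
1 38 end 11 [(np.float64(0.102), [1.4, 1.08, -1.26, 2.34, 2.15, 0.66, 0.27]), (np.float64(0.101), [1.39, 1.07, -1.26, 2.34, 2.16, 0.65, 0.26])]
1 45 grasp 11 [(np.float64(0.232), [1.22, 1.08, -1.14, 2.21, 2.42, 0.6, 0.01]), (np.float64(0.223), [1.03, 0.88, -0.87, 2.22, 2.75, 0.48, -0.49])]
1 45 end 11 [(np.float64(0.054), [1.46, 1.18, -1.27, 2.39, 2.41, 0.7, 0.17]), (np.float64(0.053), [1.46, 1.17, -1.26, 2.39, 2.42, 0.69, 0.15])]
```

```bash
cat > sim.py <<'E'
from ik import *
def jac(q):
    P,Q=fk(q,L); J=np.zeros((6,7))
    for i in range(7):
        e=np.array(q,float); e[i]+=1e-5; p2,q2=fk(e,L); J[:3,i]=(p2-P)/1e-5; J[3:,i]=(q2*Q.inv()).as_rotvec()/1e-5
    return P,Q,J
def step(q,p,Rt,n=8,lam=.01):
    q=np.array(q,float)
    for _ in range(n):
        P,Q,J=jac(q); e=np.r_[p-P,(Rt*Q.inv()).as_rotvec()]
        q=np.clip(q+np.clip(J.T@np.linalg.solve(J@J.T+lam**2*np.eye(6),e),-.05,.05),lo+.001,hi-.001)
    return q
def path(q,p0,R0,rows): # rows list of (shift mm, rotvec deg)
    p,Q=np.array(p0,float),R0
    for s,w in rows:
        p=p+Q.apply(np.array(s)/1000.); Q=Q*Rn.from_rotvec(w,degrees=True); q=step(q,p,Q)
    P,_=fk(q,L); return q,p,Q,1000*np.linalg.norm(P-p)
E
python3 - <<'E'
from sim import *
q0=np.array(D[0][0]); P,Q=fk(q0,L)
q,p,Q,e=path(q0,P,Q,[((34,-31,-2.5),(0,0,0))]*12); print(q.round(3))
q,p,Q,e=path(q,p,Q,[((0,0,0),(0,0,6.3))]*2+[((0,0,0),(0,10,0))]*3+[((0,0,0),(0,0,0))]); print(q.round(3),'real',D[1][0])
q,p,Q,e=path(q,p,Q,[((0,0,0),(.1,9,-.6))]+[((-6,.5,40),(0,0,0))]*5+[((0,0,0),(0,0,0))]); print(q.round(3),e,'real',np.round(D[2][0],3))
E
```

```text
[ 0.499  0.188 -0.272  1.898  0.056  1.063 -1.11 ]
[ 0.624 -0.02  -0.224  2.237 -0.477  0.49  -0.762] real [0.643, -0.016, -0.245, 2.226, -0.446, 0.51, -0.793]
[ 2.169  1.505 -1.409  2.439 -1.369  0.171  1.769] 201.95842210284326 real [ 0.549  0.391 -0.23   2.217 -1.363  0.171  0.166]
```

```bash
cat >> sim.py <<'E'
from scipy.spatial.transform import Slerp
def goto(q,p0,R0,p1,R1,n):
    sl=Slerp([0,1],Rn.concatenate([R0,R1])); mm=9
    for i in range(1,n+1):
        q=step(q,p0+(p1-p0)*i/n,sl(i/n),5); mm=min(mm,np.minimum(q-lo,hi-q)[1:].min())
    P,Q=fk(q,L); return q,p1,R1,1000*np.linalg.norm(P-p1)+100*np.linalg.norm((Q.inv()*R1).as_rotvec()),mm
E
cat > srch.py <<'E'
from sim import *
qc=np.array(D[2][0]); Pc,Qc=fk(qc,L); res=[]
for t in(34,38,42):
  for ax in(-30,-20,20,30):
    for zz in(.13,.2):
      for ay in(0,15,-15):
        up=mag(-.06,0,.24)
        q,p,Q,e1,m1=goto(qc,Pc,Qc,up,magR(0),8)
        q,p,Q,e2,m2=goto(q,p,Q,up,magR(0)*Rn.from_rotvec([ax,ay,0],degrees=True),5)
        q,p,Q,e3,m3=goto(q,p,Q,mag(-.06,0,zz),Q,4)
        T=mag(.0195,0,.0145); Rt=magR(t); pre=T-.09*Rt.apply([0,0,1])
        q,p,Q,e4,m4=goto(q,p,Q,pre,Rt,7)
        q,p,Q,e5,m5=goto(q,p,Q,T,Rt,5); qg=q
        q,p,Q,e6,m6=goto(q,p,Q,mag(-.08,0,.0145),Rt,9)
        res.append((max(e4,e5,e6),t,ax,ay,zz,np.round([e1,e2,e3,e4,e5,e6],1),np.round([m1,m2,m3,m4,m5,m6],2),qg.round(2).tolist(),q.round(2).tolist()))
res.sort(key=lambda r:(round(r[0]),-min(r[6])))
for r in res[:8]: print(*r)
E
python3 srch.py
```

```text
671.3807889907775 42 -30 0 0.13 [  0.    0.    0.  167.5 320.1 671.4] [0.12 0.34 0.38 0.   0.   0.  ] [1.75, 1.47, -1.41, 2.28, -1.37, 0.17, 0.97] [2.96, 2.1, -1.41, 2.44, -1.37, 0.17, 2.96]
671.3807889907775 42 -30 15 0.13 [  0.    0.    0.  186.  320.7 671.4] [0.12 0.2  0.09 0.   0.   0.  ] [1.67, 1.36, -1.41, 2.26, -1.37, 0.17, 0.85] [2.96, 2.1, -1.41, 2.44, -1.37, 0.17, 2.96]
671.3807889907775 42 -30 -15 0.13 [  0.    0.    0.  134.  325.5 671.4] [0.12 0.43 0.45 0.   0.   0.  ] [1.61, 1.41, -1.37, 2.28, -1.37, 0.17, 0.96] [2.96, 2.1, -1.41, 2.44, -1.37, 0.17, 2.96]
671.3807889907775 42 -30 0 0.2 [  0.    0.    0.  145.5 339.1 671.4] [0.12 0.34 0.36 0.   0.   0.  ] [1.64, 1.43, -1.41, 2.28, -1.37, 0.17, 0.96] [2.96, 2.1, -1.41, 2.44, -1.37, 0.17, 2.96]
671.3807889907775 42 -30 15 0.2 [  0.    0.    0.  165.  320.4 671.4] [0.12 0.2  0.23 0.   0.   0.  ] [1.71, 1.44, -1.41, 2.27, -1.37, 0.17, 0.91] [2.96, 2.1, -1.41, 2.44, -1.37, 0.17, 2.96]
671.3807889907775 42 -30 -15 0.2 [  0.    0.    0.  118.1 300.5 671.4] [0.12 0.43 0.44 0.   0.   0.  ] [1.53, 1.37, -1.28, 2.27, -1.37, 0.17, 0.93] [2.96, 2.1, -1.41, 2.44, -1.37, 0.17, 2.96]
671.3807889907775 42 -20 0 0.13 [  0.    0.    0.  164.1 345.1 671.4] [0.12 0.46 0.42 0.   0.   0.  ] [1.91, 1.63, -1.41, 2.35, -1.37, 0.17, 1.22] [2.96, 2.1, -1.41, 2.44, -1.37, 0.17, 2.96]
671.3807889907775 42 -20 15 0.13 [  0.    0.    0.  191.6 376.2 671.4] [0.12 0.32 0.14 0.   0.   0.  ] [2.01, 1.76, -1.41, 2.39, -1.37, 0.17, 1.35] [2.96, 2.1, -1.41, 2.44, -1.37, 0.17, 2.96]
```

```bash
cat > srch.py <<'E'
from sim import *
qc=np.array(D[2][0]); Pc,Qc=fk(qc,L); res=[]
up=mag(-.06,0,.24)
q,p,Q,e1,m1=goto(qc,Pc,Qc,up,magR(0),8)
q,p,Q,e,m=goto(q,p,Q,up,Q*Rn.from_rotvec([0,0,-90],degrees=True),9)
qs,ps,Qs,e,m=goto(q,p,Q,up,Q*Rn.from_rotvec([0,0,-90],degrees=True),9); print(qs.round(2),e,m)
for t in(34,38,42):
  for ax in(-45,-35,-25,25,35,45):
    for zz in(.11,.16,.24):
      for ay in(0,15,-15,-30):
       for yy in(0,):
        q,p,Q,e2,m2=goto(qs,ps,Qs,mag(-.06,yy,.24),magR(0,1)*Rn.from_rotvec([ax,ay,0],degrees=True),5)
        q,p,Q,e3,m3=goto(q,p,Q,mag(-.06,yy,zz),Q,4)
        T=mag(.0195,0,.0145); Rt=magR(-t,1); pre=T-.09*Rt.apply([0,0,1])
        q,p,Q,e4,m4=goto(q,p,Q,pre,Rt,7)
        q,p,Q,e5,m5=goto(q,p,Q,T,Rt,5); qg=q
        q,p,Q,e6,m6=goto(q,p,Q,mag(-.08,0,.0145),Rt,9)
        res.append((max(e4,e5,e6),t,ax,ay,zz,np.round([e1,e2,e3,e4,e5,e6],1),np.round([m1,m2,m3,m4,m5,m6],2),qg.round(2).tolist(),q.round(2).tolist()))
res.sort(key=lambda r:(round(r[0]),-min(r[6])))
for r in res[:8]: print(*r)
E
python3 srch.py
```

```text
[ 0.51  0.33 -0.36  1.77  0.13  1.07  1.72] 7.103083313775355e-07 0.6440972693448965
1.808559585047121e-07 42 25 -30 0.11 [ 0.  29.   8.3  0.   0.   0. ] [0.12 0.17 0.08 0.07 0.14 0.06] [0.89, 0.77, -0.7, 2.2, 2.86, 0.39, -0.72] [1.07, 0.75, -0.77, 2.38, 2.98, 0.47, -0.74]
9.078278002840297e-08 42 25 -30 0.16 [ 0. 29.  0.  0.  0.  0.] [0.12 0.17 0.09 0.08 0.14 0.06] [0.89, 0.77, -0.7, 2.2, 2.86, 0.39, -0.72] [1.07, 0.76, -0.77, 2.38, 2.98, 0.47, -0.74]
0.44068693896247146 42 35 -30 0.24 [ 0.  57.9  0.   0.4  0.   0. ] [0.12 0.13 0.13 0.08 0.15 0.06] [0.91, 0.79, -0.73, 2.2, 2.82, 0.39, -0.66] [1.1, 0.77, -0.8, 2.38, 2.94, 0.47, -0.68]
0.00010233744229109628 42 35 -30 0.16 [ 0.  57.9  0.   0.   0.   0. ] [0.12 0.13 0.07 0.05 0.14 0.05] [0.81, 0.74, -0.6, 2.21, 3.01, 0.38, -0.91] [0.98, 0.71, -0.66, 2.39, 3.13, 0.48, -0.92]
0.00016997902800812176 42 35 -30 0.11 [ 0.  57.9  0.   0.   0.   0. ] [0.12 0.13 0.06 0.04 0.14 0.05] [0.8, 0.74, -0.59, 2.21, 3.02, 0.38, -0.92] [0.97, 0.71, -0.65, 2.39, 3.14, 0.48, -0.94]
0.3492704473512901 42 45 -30 0.16 [ 0.  77.9  0.   0.3  0.   0. ] [0.12 0.1  0.06 0.03 0.14 0.05] [0.76, 0.72, -0.54, 2.21, 3.09, 0.38, -1.02] [0.92, 0.69, -0.59, 2.39, 3.21, 0.48, -1.03]
0.26133659497004186 42 45 -30 0.11 [ 0.  77.9  0.   0.3  0.   0. ] [0.12 0.1  0.06 0.02 0.14 0.05] [0.76, 0.72, -0.54, 2.21, 3.1, 0.38, -1.02] [0.92, 0.69, -0.59, 2.39, 3.21, 0.49, -1.03]
6.127064631798338e-07 38 25 -30 0.11 [ 0.  29.   8.3  0.   0.   0. ] [0.12 0.17 0.08 0.01 0.03 0.08] [0.82, 0.73, -0.64, 2.17, 2.74, 0.29, -0.66] [1.02, 0.71, -0.74, 2.36, 2.86, 0.38, -0.68]
```

The kinematics fit to 0.3 mm. The simulation says a half turn of the tool plus a sideways swing brings joint 5 to about 2.9 rad, and from there the grasp and the draw at 42° stay inside the joint limits. Backing up first.

Run:
```python
from h import *
up=mag(-.06,0,.24); goal(up,magR(0)); print((magR(0).inv().apply(up-readout.get_obs()['eef_pos'])*1000).round(1))
```

```text
shift mm [  53.5   -6.3 -124.6] turn deg [ -2.47 -32.34   0.87] pos [ 0.5656 -0.1876  0.106 ]
[ -21.6   -0.8 -134. ]
```

```bash
python3 -m crank '[{"jaw":52,"x":13.4,"y":-1.6,"z":-31,"ax":0,"ay":0,"az":0},{"jaw":52,"x":13.4,"y":-1.6,"z":-31,"ax":0,"ay":0,"az":0},{"jaw":52,"x":13.4,"y":-1.6,"z":-31,"ax":0,"ay":0,"az":0},{"jaw":52,"x":13.4,"y":-1.6,"z":-31,"ax":0,"ay":0,"az":0},{"jaw":52,"x":0,"y":0,"z":0,"ax":-0.6,"ay":-8.1,"az":0.2},{"jaw":52,"x":0,"y":0,"z":0,"ax":-0.6,"ay":-8.1,"az":0.2},{"jaw":52,"x":0,"y":0,"z":0,"ax":-0.6,"ay":-8.1,"az":0.2},{"jaw":52,"x":0,"y":0,"z":0,"ax":-0.6,"ay":-8.1,"az":0.2}]'; python3 -m crank '[{"jaw":52,"x":0,"y":0,"z":0,"ax":0,"ay":0,"az":-10},{"jaw":52,"x":0,"y":0,"z":0,"ax":0,"ay":0,"az":-10},{"jaw":52,"x":0,"y":0,"z":0,"ax":0,"ay":0,"az":-10},{"jaw":52,"x":0,"y":0,"z":0,"ax":0,"ay":0,"az":-10},{"jaw":52,"x":0,"y":0,"z":0,"ax":0,"ay":0,"az":-10},{"jaw":52,"x":0,"y":0,"z":0,"ax":0,"ay":0,"az":-10},{"jaw":52,"x":0,"y":0,"z":0,"ax":0,"ay":0,"az":-10},{"jaw":52,"x":0,"y":0,"z":0,"ax":0,"ay":0,"az":-10},{"jaw":52,"x":0,"y":0,"z":0,"ax":0,"ay":0,"az":-10}]'; python3 -m crank '[{"jaw":52,"x":0,"y":0,"z":0,"ax":0,"ay":0,"az":-10},{"jaw":52,"x":0,"y":0,"z":0,"ax":0,"ay":0,"az":-10},{"jaw":52,"x":0,"y":0,"z":0,"ax":0,"ay":0,"az":-10},{"jaw":52,"x":0,"y":0,"z":0,"ax":0,"ay":0,"az":-10},{"jaw":52,"x":0,"y":0,"z":0,"ax":0,"ay":0,"az":-10},{"jaw":52,"x":0,"y":0,"z":0,"ax":0,"ay":0,"az":-10},{"jaw":52,"x":0,"y":0,"z":0,"ax":0,"ay":0,"az":-10},{"jaw":52,"x":0,"y":0,"z":0,"ax":0,"ay":0,"az":-10},{"jaw":52,"x":0,"y":0,"z":0,"ax":0,"ay":0,"az":-10}]'
cat > srch2.py <<'E'
from h import *
o=readout.get_obs(); print(o['t'],np.round(o['q'],3).tolist())
import sim
from sim import *
L[:]=[.288,.5413,.4724,.3276,-.031,-.031,-.0003]
qc=np.array(o['q']); Pc,Qc=fk(qc,L); print('fk err',(Pc-o['eef_pos'])*1000)
goal(mag(-.06,0,.24),magR(0,1))
for t in(38,42):
 for ax,ay in((25,-30),(30,-20),(20,-30)):
  for zz in(.16,.2,.24):
   for xx in(-.06,-.1):
    W=magR(0,1)*Rn.from_rotvec([ax,ay,0],degrees=True)
    q,p,Q,e2,m2=goto(qc,Pc,Qc,mag(xx,0,zz),W,6); qw=q
    T=mag(.0195,0,.0145); Rt=magR(-t,1); pre=T-.09*Rt.apply([0,0,1])
    q,p,Q,e4,m4=goto(q,p,Q,pre,Rt,7)
    q,p,Q,e5,m5=goto(q,p,Q,T,Rt,5)
    q,p,Q,e6,m6=goto(q,p,Q,mag(-.08,0,.0145),Rt,9)
    print(t,ax,ay,zz,xx,np.round([e2,e4,e5,e6],1),np.round([m2,m4,m5,m6],2),qw.round(2).tolist(),q.round(2).tolist())
E
python3 srch2.py
```

```text
t: 4.38
eef_pos: [0.5427, -0.1873, 0.2416]
tool_rot: [-0.001, 1.0, 0.024, 0.007]
contact_force: [1.0, 0.9, 0.1]
gripper_width: 0.522
t: 5.5
eef_pos: [0.5425, -0.1873, 0.2408]
tool_rot: [0.005, 0.688, 0.726, 0.007]
contact_force: [-0.5, 0.2, 1.0]
gripper_width: 0.52
t: 6.62
eef_pos: [0.5425, -0.1875, 0.2409]
tool_rot: [0.009, -0.027, 1.0, 0.001]
contact_force: [-0.1, 1.0, 1.1]
gripper_width: 0.521
6.625 [0.395, 0.304, -0.206, 1.792, 0.064, 1.035, 1.791]
fk err [-0.33745109  0.05234089 -0.05029877]
shift mm [-1.5 -0.4  0.9] turn deg [0.09 1.01 0.42] pos [ 0.5425 -0.1875  0.2409]
38 25 -30 0.16 -0.06 [89.4 44.5  0.   0. ] [0.   0.   0.03 0.08] [-0.44, 0.29, 0.53, 2.39, 1.06, 0.17, 0.74] [0.92, 0.66, -0.62, 2.36, 3.06, 0.37, -0.92]
38 25 -30 0.16 -0.1 [66.2 31.8  0.   0. ] [0.   0.   0.03 0.08] [-0.41, 0.2, 0.51, 2.44, 1.08, 0.17, 0.73] [0.93, 0.67, -0.63, 2.36, 3.05, 0.37, -0.9]
38 25 -30 0.2 -0.06 [37.6 32.2  0.   0. ] [0.1  0.   0.03 0.08] [-0.35, 0.15, 0.41, 2.34, 1.02, 0.31, 0.79] [0.96, 0.68, -0.67, 2.36, 2.98, 0.37, -0.83]
38 25 -30 0.2 -0.1 [47.9 33.8  0.   0. ] [0.03 0.   0.03 0
[... 4287 characters left out ...]
[-0.26, 0.16, 0.4, 2.44, 0.94, 0.17, 0.89] [0.99, 0.72, -0.67, 2.39, 3.11, 0.47, -0.91]
42 20 -30 0.2 -0.06 [19.9 98.1  0.   0. ] [0.08 0.   0.15 0.06] [-0.18, 0.14, 0.29, 2.31, 0.87, 0.25, 0.94] [1.08, 0.76, -0.78, 2.38, 2.98, 0.47, -0.73]
42 20 -30 0.2 -0.1 [25.1 95.8  0.   0. ] [0.06 0.   0.14 0.06] [-0.12, 0.07, 0.23, 2.38, 0.89, 0.26, 0.94] [1.07, 0.75, -0.77, 2.38, 2.99, 0.47, -0.74]
42 20 -30 0.24 -0.06 [  9.5 140.7   0.    0. ] [0.19 0.   0.13 0.06] [0.02, 0.07, 0.05, 2.25, 0.79, 0.36, 1.03] [1.17, 0.81, -0.89, 2.38, 2.81, 0.48, -0.52]
42 20 -30 0.24 -0.1 [11.9 94.7  0.   0. ] [0.12 0.   0.15 0.06] [0.22, 0.01, -0.13, 2.32, 0.78, 0.35, 1.05] [1.23, 0.86, -0.96, 2.38, 2.7, 0.5, -0.37]
```

```bash
python3 -m crank '[{"jaw":52,"x":20,"y":0,"z":0,"ax":0,"ay":0,"az":0},{"jaw":52,"x":20,"y":0,"z":0,"ax":0,"ay":0,"az":0},{"jaw":52,"x":0,"y":0,"z":0,"ax":6,"ay":-4,"az":0},{"jaw":52,"x":0,"y":0,"z":0,"ax":6,"ay":-4,"az":0},{"jaw":52,"x":0,"y":0,"z":0,"ax":6,"ay":-4,"az":0},{"jaw":52,"x":0,"y":0,"z":0,"ax":6,"ay":-4,"az":0},{"jaw":52,"x":0,"y":0,"z":0,"ax":6,"ay":-3,"az":0},{"jaw":52,"x":0,"y":0,"z":0,"ax":0,"ay":0,"az":0}]'
python3 - <<'E'
from h import *
o=readout.get_obs(); print(np.round(o['q'],3).tolist())
T=mag(.0195,0,.0145); Rt=magR(-40,1); pre=T-.09*Rt.apply([0,0,1]); goal(pre,Rt)
E
```

```text
t: 7.62
eef_pos: [0.5023, -0.1876, 0.2392]
tool_rot: [0.178, -0.021, 0.951, -0.251]
contact_force: [0.5, 0.3, -0.3]
gripper_width: 0.52
[0.113, 0.084, -0.195, 2.24, 0.938, 0.686, 0.827]
shift mm [ -8.3  79.4 148. ] turn deg [-28.   -19.07  10.05] pos [ 0.5023 -0.1876  0.2392]
```

Run:
```python
from sim import *
L[:]=[.288,.5413,.4724,.3276,-.031,-.031,-.0003]
o=readout.get_obs(); qc=np.array(o['q']); P,Q=fk(qc,L)
tr=[((-1.4,13.2,24.7),(0,0,0))]*6; ro=[((0,0,0),(-4,-2.72,1.44))]*7; both=[((-1.4,13.2,24.7),(-4,-2.72,1.44))]*6
for nm,rows in(('tr,ro',tr+ro),('half',tr[:3]+ro[:4]+tr[3:]+ro[4:]),('ro,tr',ro+tr)):
    q,p,R_,tot=qc,P,Q,[]
    for r in rows:
        q,p,R_,e=path(q,p,R_,[r]); tot.append((round(e,1),q[4].round(2),q[5].round(2)))
    print(nm,tot,q.round(2))
```

```text
tr,ro [(np.float64(0.0), np.float64(1.02), np.float64(0.66)), (np.float64(0.0), np.float64(1.1), np.float64(0.63)), (np.float64(0.0), np.float64(1.19), np.float64(0.61)), (np.float64(0.0), np.float64(1.27), np.float64(0.59)), (np.float64(0.0), np.float64(1.36), np.float64(0.57)), (np.float64(0.0), np.float64(1.44), np.float64(0.56)), (np.float64(0.0), np.float64(1.55), np.float64(0.46)), (np.float64(0.0), np.float64(1.71), np.float64(0.37)), (np.float64(0.0), np.float64(1.91), np.float64(0.32)), (np.float64(0.0), np.float64(2.12), np.float64(0.29)), (np.float64(0.0), np.float64(2.33), np.float64(0.27)), (np.float64(0.0), np.float64(2.5), np.float64(0.26)), (np.float64(0.0), np.float64(2.65), np.float64(0.24))] [ 1.06  0.59 -0.84  2.29  2.65  0.24 -0.55]
half [(np.float64(0.0), np.float64(1.02), np.float64(0.66)), (np.float64(0.0), np.float64(1.1), np.float64(0.63)), (np.float64(0.0), np.float64(1.19), np.float64(0.61)), (np.float64(0.0), np.float64(1.21), np.float64(0.49)), (np.float64(0.0), np.float64(1.24), np.float64(0.37)), (np.float64(0.0), np.float64(1.28), np.float64(0.25)), (
[... 508 characters left out ...]
np.float64(0.79), np.float64(0.46)), (np.float64(0.0), np.float64(0.64), np.float64(0.35)), (np.float64(0.0), np.float64(0.35), np.float64(0.25)), (np.float64(8.3), np.float64(-0.05), np.float64(0.2)), (np.float64(9.7), np.float64(-0.45), np.float64(0.21)), (np.float64(36.8), np.float64(-0.85), np.float64(0.26)), (np.float64(5.9), np.float64(-0.89), np.float64(0.17)), (np.float64(32.9), np.float64(-0.9), np.float64(0.17)), (np.float64(56.8), np.float64(-0.98), np.float64(0.17)), (np.float64(81.0), np.float64(-1.13), np.float64(0.17)), (np.float64(103.7), np.float64(-1.18), np.float64(0.17)), (np.float64(124.9), np.float64(-1.21), np.float64(0.17))] [ 0.95  0.43 -0.93  2.26 -1.21  0.17  2.96]
```

```bash
python3 -m crank '[{"jaw":52,"x":-1.4,"y":13.2,"z":24.7,"ax":0,"ay":0,"az":0},{"jaw":52,"x":-1.4,"y":13.2,"z":24.7,"ax":0,"ay":0,"az":0},{"jaw":52,"x":-1.4,"y":13.2,"z":24.7,"ax":0,"ay":0,"az":0},{"jaw":52,"x":-1.4,"y":13.2,"z":24.7,"ax":0,"ay":0,"az":0},{"jaw":52,"x":-1.4,"y":13.2,"z":24.7,"ax":0,"ay":0,"az":0},{"jaw":52,"x":-1.3,"y":13.2,"z":24.5,"ax":0,"ay":0,"az":0}]'; python3 -m crank '[{"jaw":52,"x":0,"y":0,"z":0,"ax":-4,"ay":-2.7,"az":1.4},{"jaw":52,"x":0,"y":0,"z":0,"ax":-4,"ay":-2.7,"az":1.4},{"jaw":52,"x":0,"y":0,"z":0,"ax":-4,"ay":-2.7,"az":1.4},{"jaw":52,"x":0,"y":0,"z":0,"ax":-4,"ay":-2.7,"az":1.4},{"jaw":52,"x":0,"y":0,"z":0,"ax":-4,"ay":-2.7,"az":1.4},{"jaw":52,"x":0,"y":0,"z":0,"ax":-4,"ay":-2.8,"az":1.5},{"jaw":52,"x":0,"y":0,"z":0,"ax":-4,"ay":-2.8,"az":1.5},{"jaw":52,"x":0,"y":0,"z":0,"ax":0,"ay":0,"az":0}]'
python3 - <<'E'
from h import *
o=readout.get_obs(); print(np.round(o['q'],3).tolist(),inmag(o['eef_pos']))
goal(mag(.0195,0,.0145),magR(-40,1))
E
```

```text
t: 8.38
eef_pos: [0.5676, -0.1903, 0.0835]
tool_rot: [0.178, -0.018, 0.951, -0.252]
contact_force: [-0.1, -1.0, -0.0]
gripper_width: 0.518
t: 9.38
eef_pos: [0.5653, -0.1958, 0.0828]
tool_rot: [0.341, -0.015, 0.94, 0.004]
contact_force: [-0.0, 0.2, -0.2]
gripper_width: 0.52
[1.047, 0.582, -0.811, 2.284, 2.696, 0.241, -0.607] [-0.03915549 -0.00895292  0.08281188]
shift mm [-1.1 10.1 89.9] turn deg [-0.75 -0.12 -0.62] pos [ 0.5653 -0.1958  0.0828]
```

Joint 5 is now at 2.7 rad, and the remaining correction is small. Correcting, advancing most of the way, then re-measuring.

```bash
python3 -m crank '[{"jaw":52,"x":-1,"y":10,"z":0,"ax":-0.7,"ay":-0.1,"az":-0.6},{"jaw":52,"x":0,"y":0,"z":20,"ax":0,"ay":0,"az":0},{"jaw":52,"x":0,"y":0,"z":20,"ax":0,"ay":0,"az":0},{"jaw":52,"x":0,"y":0,"z":15,"ax":0,"ay":0,"az":0},{"jaw":52,"x":0,"y":0,"z":0,"ax":0,"ay":0,"az":0}]'
python3 - <<'E'
from h import *
o=readout.get_obs(); print(np.round(o['q'],3).tolist(),inmag(o['eef_pos']),o['contact_force'])
goal(mag(.0195,0,.0145),magR(-40,1)); shot('wrist','w4')
E
```

```text
t: 10.0
eef_pos: [0.6028, -0.1742, 0.0411]
tool_rot: [0.341, -0.029, 0.939, 0.01]
contact_force: [-0.3, 0.3, -0.2]
gripper_width: 0.521
[0.929, 0.698, -0.757, 2.233, 2.698, 0.318, -0.585] [-0.00069053  0.01079638  0.04107647] [-0.29430806  0.25878335 -0.23962919]
shift mm [  1.7 -11.1  33.2] turn deg [ 0.54 -0.08  0.68] pos [ 0.6028 -0.1742  0.0411]
```

View pics/w4.png

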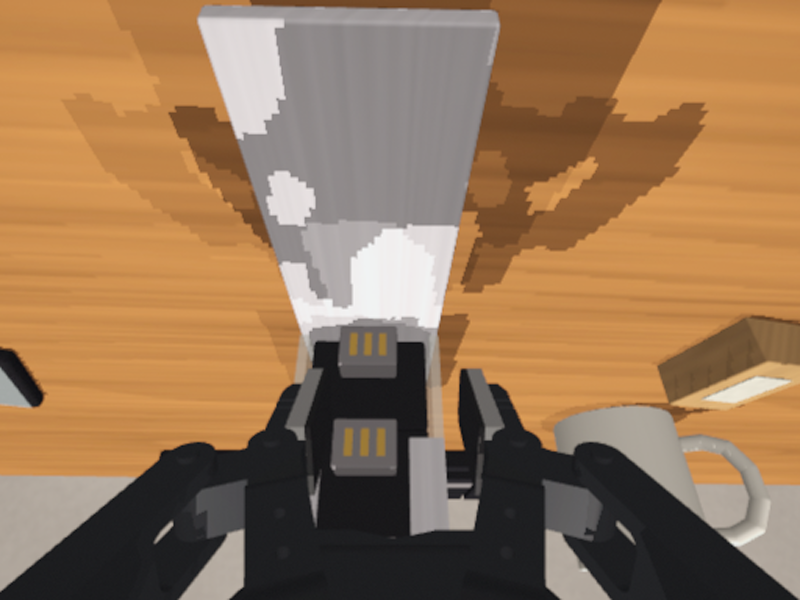

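The picture shows the lowest nose at (368,350), left of the jaws' middle at (393,390). That agrees with the measured 11 mm offset, so I'll correct it before going in.

```bash
python3 -m crank '[{"jaw":52,"x":1.5,"y":-10,"z":0,"ax":0.5,"ay":0,"az":0.6},{"jaw":52,"x":0,"y":0,"z":0,"ax":0,"ay":0,"az":0}]'
python3 - <<'E'
from h import *
o=readout.get_obs(); print(np.round(o['q'],3).tolist(),inmag(o['eef_pos']))
goal(mag(.0195,0,.0145),magR(-40,1))
E
```

```text
t: 10.3
eef_pos: [0.6008, -0.1883, 0.0406]
tool_rot: [0.341, -0.02, 0.94, 0.007]
contact_force: [0.3, -0.6, -1.1]
gripper_width: 0.52
[0.948, 0.7, -0.754, 2.228, 2.703, 0.315, -0.586] [-0.00331723 -0.00311504  0.04056889]
shift mm [-0.7  3.2 34.6] turn deg [-0.21 -0.06 -0.17] pos [ 0.6008 -0.1883  0.0406]
```

```bash
python3 -m crank '[{"jaw":52,"x":0,"y":3,"z":0,"ax":-0.2,"ay":0,"az":-0.2},{"jaw":52,"x":0,"y":0,"z":10,"ax":0,"ay":0,"az":0},{"jaw":52,"x":0,"y":0,"z":0,"ax":0,"ay":0,"az":0},{"jaw":52,"x":0,"y":0,"z":0,"ax":0,"ay":0,"az":0}]'
python3 - <<'E'
from h import *
o=readout.get_obs(); print(inmag(o['eef_pos']))
goal(mag(.0195,0,.0145),magR(-40,1))
E
```

```text
t: 10.8
eef_pos: [0.6075, -0.1831, 0.0324]
tool_rot: [0.341, -0.023, 0.94, 0.009]
contact_force: [0.2, 0.2, 0.4]
gripper_width: 0.514
[0.00356659 0.0017654  0.03244326]
shift mm [-0.7 -1.8 24. ] turn deg [ 0.15 -0.07  0.08] pos [ 0.6075 -0.1831  0.0324]
```

```bash
python3 -m crank '[{"jaw":52,"x":0,"y":-1.5,"z":8,"ax":0,"ay":0,"az":0},{"jaw":52,"x":-0.5,"y":0,"z":8,"ax":0,"ay":0,"az":0},{"jaw":52,"x":0,"y":0,"z":7,"ax":0,"ay":0,"az":0},{"jaw":52,"x":0,"y":0,"z":0,"ax":0,"ay":0,"az":0}]'
python3 - <<'E'
from h import *
o=readout.get_obs(); print(inmag(o['eef_pos']),o['contact_force'])
goal(mag(.0195,0,.0145),magR(-40,1)); shot('wrist','w5')
E
```

```text
t: 11.3
eef_pos: [0.6229, -0.1837, 0.0148]
tool_rot: [0.341, -0.023, 0.94, 0.009]
contact_force: [1.0, -0.0, -0.1]
gripper_width: 0.514
[0.01894217 0.00040534 0.01478693] [ 0.95062912 -0.04471095 -0.07315827]
shift mm [-0.2 -0.4  0.6] turn deg [ 0.16 -0.08  0.08] pos [ 0.6229 -0.1837  0.0148]
```

View pics/w5.png

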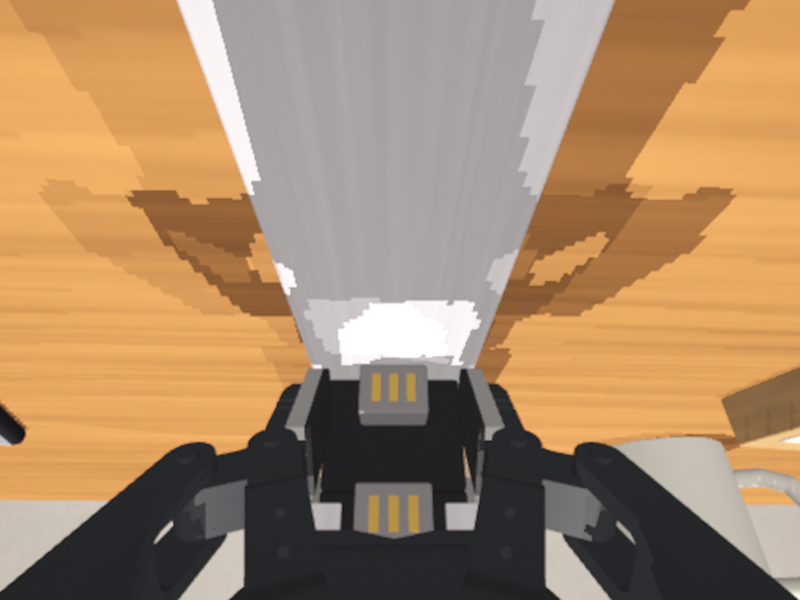

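Both pads straddle the lowest nose at (393,395), centred, with the next nose behind at (393,510). Closing on it.

```bash
python3 -m crank '[{"jaw":0,"x":0,"y":0,"z":0,"ax":0,"ay":0,"az":0},{"jaw":0,"x":0,"y":0,"z":0,"ax":0,"ay":0,"az":0},{"jaw":0,"x":0,"y":0,"z":0,"ax":0,"ay":0,"az":0},{"jaw":0,"x":0,"y":0,"z":0,"ax":0,"ay":0,"az":0},{"jaw":0,"x":0,"y":0,"z":0,"ax":0,"ay":0,"az":0}]' 55
python3 - <<'E'
from h import *
r=R(); o=readout.get_obs(); print(inmag(o['eef_pos']),np.round(o['q'],2),'back100mm in tool', (r.inv().apply(mag(-.1,0,0)-mag(0,0,0))*1000).round(1))
E
```

```text
t: 11.98
eef_pos: [0.6224, -0.1841, 0.0156]
tool_rot: [0.341, -0.023, 0.94, 0.009]
contact_force: [-5.7, -0.4, 6.6]
gripper_width: 0.247
[1.84245416e-02 4.42420938e-05 1.56185412e-02] [ 0.9   0.77 -0.73  2.19  2.71  0.35 -0.57] back100mm in tool [ 76.7   0.3 -64.2]
```

```bash
python3 -m crank '[{"jaw":0,"x":3.8,"y":0,"z":-3.2,"ax":0,"ay":0,"az":0},{"jaw":0,"x":7.7,"y":0,"z":-6.4,"ax":0,"ay":0,"az":0},{"jaw":0,"x":7.7,"y":0,"z":-6.4,"ax":0,"ay":0,"az":0},{"jaw":0,"x":0,"y":0,"z":0,"ax":0,"ay":0,"az":0}]'
python3 - <<'E'
from h import *
o=readout.get_obs(); print(inmag(o['eef_pos']),np.round(o['q'],2))
goal(mag(-.078,0,.0155),magR(-40,1))
E
```

```text
t: 12.48
eef_pos: [0.5973, -0.1856, 0.0156]
tool_rot: [0.342, -0.023, 0.94, 0.008]
contact_force: [-4.0, -0.1, 8.4]
gripper_width: 0.245
[-0.006695   -0.00033053  0.015576  ] [ 0.95  0.76 -0.76  2.23  2.74  0.37 -0.58]
shift mm [ 54.7   0.5 -45.7] turn deg [ 0.08 -0.04  0.08] pos [ 0.5973 -0.1856  0.0156]
```

```bash
python3 -m crank '[{"jaw":0,"x":6.8,"y":0,"z":-5.7,"ax":0,"ay":0,"az":0},{"jaw":0,"x":6.8,"y":0,"z":-5.7,"ax":0,"ay":0,"az":0},{"jaw":0,"x":6.8,"y":0,"z":-5.7,"ax":0,"ay":0,"az":0},{"jaw":0,"x":6.8,"y":0,"z":-5.7,"ax":0,"ay":0,"az":0},{"jaw":0,"x":6.8,"y":0,"z":-5.7,"ax":0,"ay":0,"az":0},{"jaw":0,"x":6.8,"y":0,"z":-5.7,"ax":0,"ay":0,"az":0},{"jaw":0,"x":6.8,"y":0,"z":-5.7,"ax":0,"ay":0,"az":0},{"jaw":0,"x":7,"y":0,"z":-5.8,"ax":0,"ay":0,"az":0},{"jaw":0,"x":0,"y":0,"z":0,"ax":0,"ay":0,"az":0},{"jaw":0,"x":0,"y":0,"z":0,"ax":0,"ay":0,"az":0}]'
python3 - <<'E'
from h import *
o=readout.get_obs(); print(inmag(o['eef_pos']),np.round(o['q'],2)); shot('wrist','w6'); shot('top','top1')
z=np.load('top1.npz'); c={k:z[k] for k in('fx','fy','cx','cy','R','t')}; 
im=z['im'][:,:,::-1]; u,v=proj(c,mag(0,0,.03)); u,v=int(u),int(v); a=cv2.resize(im[v-45:v+45,u-50:u+50],(400,360),interpolation=cv2.INTER_CUBIC)
w=cv2.resize(np.load('w6.npz')['im'][:,:,::-1],(400,300)); w=cv2.copyMakeBorder(w,0,60,0,0,0); cv2.imwrite('pics/m6.png',np.hstack([a,w]))
E
```

```text
t: 13.72
eef_pos: [0.5256, -0.1889, 0.0155]
tool_rot: [0.341, -0.023, 0.94, 0.008]
contact_force: [-2.6, -0.6, 11.0]
gripper_width: 0.243
[-0.07845209 -0.00025542  0.01548528] [ 1.1   0.75 -0.82  2.37  2.83  0.42 -0.59]
```

View pics/m6.png

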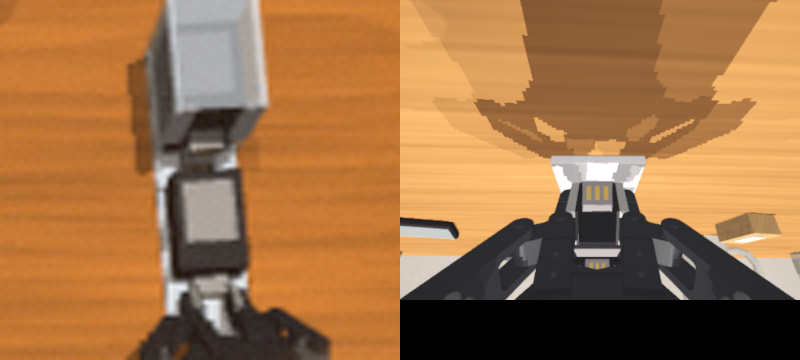

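The pack lies drawn on the apron (left half, (207,220)) with its nose in the fingers. Letting go, backing off, then checking heights.

```bash
python3 -m crank '[{"jaw":55,"x":0,"y":0,"z":0,"ax":0,"ay":0,"az":0},{"jaw":55,"x":0,"y":0,"z":0,"ax":0,"ay":0,"az":0},{"jaw":55,"x":0,"y":0,"z":0,"ax":0,"ay":0,"az":0},{"jaw":55,"x":0,"y":0,"z":-15,"ax":0,"ay":0,"az":0},{"jaw":55,"x":0,"y":0,"z":-25,"ax":0,"ay":0,"az":0},{"jaw":80,"x":0,"y":0,"z":-30,"ax":0,"ay":0,"az":0},{"jaw":80,"x":0,"y":0,"z":-30,"ax":0,"ay":0,"az":0},{"jaw":80,"x":0,"y":0,"z":0,"ax":0,"ay":0,"az":0}]'
python3 - <<'E'
from h import *
o=readout.get_obs(); print(inmag(o['eef_pos']),np.round(o['q'],2),o['t'])
im,d,c=shot('top','top2'); W=cloud(d,c); M=Rn.from_rotvec([0,0,-MY]).apply((W-MO).reshape(-1,3)).reshape(W.shape)
g=(abs(M[...,1])<.024)
for x0,x1 in((-.12,-.08),(-.08,-.065),(-.06,-.04),(-.04,-.02),(-.02,-.008),(0,.014),(.016,.022),(.022,.030)):
    k=g&(M[...,0]>x0)&(M[...,0]<x1)&(abs(M[...,1])<.010); print(x0,x1,k.sum(),np.round(np.percentile(M[k][:,2],[10,50,90]),4) if k.sum() else '')
k=(M[...,2]>.035)&(M[...,2]<.055)&(M[...,0]<.005)&(M[...,0]>-.1)&(abs(M[...,1])<.04); r=cv2.minAreaRect((M[k][:,:2]*1000).astype(np.float32)); print('body',r,np.median(M[k][:,2]))
im,d,c=shot('wrist','w7'); W=cloud(d,c); M=Rn.from_rotvec([0,0,-MY]).apply((W-MO).reshape(-1,3)).reshape(W.shape)
k=(M[...,2]>.040)&(M[...,2]<.052)&(M[...,0]<.005)&(M[...,0]>-.1)&(abs(M[...,1])<.04);
if k.sum()>20: print('body wrist',cv2.minAreaRect((M[k][:,:2]*1000).astype(np.float32)),k.sum())
for zz in(.06,.104):
    k=(abs(M[...,2]-zz)<.006)&(M[...,0]>.01)&(M[...,0]<.035)&(abs(M[...,1])<.012); print(zz,k.sum(), M[k].min(0) if k.sum() else '')
E
```

```text
t: 14.82
eef_pos: [0.4695, -0.1974, 0.0874]
tool_rot: [0.339, -0.021, 0.94, 0.008]
contact_force: [0.1, -0.1, 0.1]
gripper_width: 0.801
[-0.13497757 -0.00607873  0.08740652] [ 1.41  0.6  -1.08  2.44  2.59  0.26 -0.36] 14.825
-0.12 -0.08 102 [-0.0016  0.0053  0.0108]
-0.08 -0.065 47 [0.0207 0.0255 0.0423]
-0.06 -0.04 53 [0.0428 0.0466 0.0499]
-0.04 -0.02 48 [0.043  0.0459 0.0488]
-0.02 -0.008 32 [0.043  0.0464 0.0495]
0 0.014 11 [0.0193 0.0443 0.0472]
0.016 0.022 27 [0.0229 0.0276 0.0671]
0.022 0.03 47 [0.0548 0.0662 0.1348]
body ((-31.994115829467773, -1.4756450653076172), (51.29328155517578, 71.8965072631836), 89.30111694335938) 0.04577049929999559
body wrist ((-31.96226692199707, -0.14186477661132812), (49.95171356201172, 72.04216003417969), 89.48760986328125) 1984
0.06 332 [ 0.01443264 -0.01098263  0.05412595]
0.104 0
```

Pack 1 lies flat on the apron: centre at magazine x −32 mm, y 0, yaw −0.5°, top 46 mm. The remaining noses top out at about 24 and 64 mm, none at 104, so the stack has dropped. Simulating the way to a tool-down pose above it.

```bash
cat > srch3.py <<'E'
from sim import *
L[:]=[.288,.5413,.4724,.3276,-.031,-.031,-.0003]
o=readout.get_obs(); qc=np.array(o['q']); P,Q=fk(qc,L)
T=mag(-.034,0,.14); Rt=magR(0,1)
for nm,wps in {'direct':[(T,Rt,10)],'up-direct':[(mag(-.09,0,.2),Q,5),(T,Rt,8)],
  'side+':[(mag(-.09,0,.2),Q,5),(mag(-.09,0,.2),magR(-20,1)*Rn.from_rotvec([30,0,0],degrees=True),5),(T,Rt,6)],
  'side+2':[(mag(-.06,0,.15),Q,4),(mag(-.06,0,.15),magR(0,1)*Rn.from_rotvec([30,-20,0],degrees=True),6),(T,Rt,5)]}.items():
    q,p,R_=qc,P,Q; out=[]
    for a,b,n in wps:
        q,p,R_,e,m=goto(q,p,R_,a,b,n); out.append((round(e,1),round(m,2),q.round(2).tolist()))
    print(nm,out)
# tester with nose: tool yaw 79.7 at bay
Rb=Rn.from_euler('z',79.7,degrees=True)*Rn.from_euler('x',np.pi)
q,p,R_,e,m=goto(q,p,R_,mag(-.034,0,.2),Rt,4); q,p,R_,e,m=goto(q,p,R_,np.array([.6,.216,.2]),Rb,12); print('bay',e,m,q.round(2)); q,p,R_,e,m=goto(q,p,R_,np.array([.6,.216,.035]),Rb,6); print(e,m,q.round(2))
E
python3 srch3.py
```

```text
direct [(np.float64(0.0), np.float64(0.0), [0.81, 0.59, -0.81, 1.78, 0.5, 0.99, 1.41])]
up-direct [(np.float64(135.8), np.float64(0.0), [1.39, 0.21, -1.04, 2.31, 2.19, 0.17, -0.19]), (np.float64(0.0), np.float64(0.0), [0.93, 0.67, -1.01, 1.77, 0.65, 1.07, 1.3])]
side+ [(np.float64(135.8), np.float64(0.0), [1.39, 0.21, -1.04, 2.31, 2.19, 0.17, -0.19]), (np.float64(0.0), np.float64(0.0), [0.56, 0.24, -0.71, 2.21, 1.13, 0.79, 0.56]), (np.float64(0.0), np.float64(0.3), [0.9, 0.65, -0.97, 1.78, 0.61, 1.05, 1.33])]
side+2 [(np.float64(43.8), np.float64(0.0), [1.2, 0.42, -0.94, 2.29, 2.38, 0.17, -0.34]), (np.float64(0.0), np.float64(0.0), [0.2, 0.32, -0.31, 2.23, 1.26, 0.65, 0.48]), (np.float64(0.0), np.float64(0.3), [0.84, 0.61, -0.86, 1.78, 0.53, 1.01, 1.39])]
bay 2.467475963663175e-06 0.5822722230670925 [-0.4   0.45 -0.06  1.68  0.03  1.02 -0.65]
1.48968472476731e-12 0.5464267019175129 [-0.4   0.65 -0.06  1.78  0.05  0.72 -0.67]
```

```bash
cat >> sim.py <<'E'
def rows(p1,R1,n):
    o=readout.get_obs(); p,Q=np.array(o['eef_pos']),R(); w=(Q.inv()*R1).as_rotvec(degrees=True)/n; d=(np.asarray(p1)-p)/n
    for i in range(n):
        print(np.round(Q.inv().apply(d)*1000,1).tolist(),w.round(2).tolist()); Q=Q*Rn.from_rotvec(w,degrees=True)
E
python3 - <<'E'
from sim import *
print(np.round(readout.get_obs()['q'],3)); rows(mag(-.034,0,.14),magR(0,1),7)
E
```

```text
[ 1.405  0.605 -1.072  2.436  2.594  0.262 -0.365]
[-15.9, 0.7, 3.2] [0.01, 5.66, 0.0]
[-16.2, 0.7, 1.7] [0.01, 5.66, 0.0]
[-16.2, 0.7, 0.1] [0.01, 5.66, 0.0]
[-16.2, 0.7, -1.5] [0.01, 5.66, 0.0]
[-15.9, 0.7, -3.1] [0.01, 5.66, 0.0]
[-15.5, 0.7, -4.7] [0.01, 5.66, 0.0]
[-15.0, 0.7, -6.2] [0.01, 5.66, 0.0]
```

```bash
python3 -m crank '[{"jaw":80,"x":-16,"y":0.7,"z":3,"ax":0,"ay":5.7,"az":0},{"jaw":80,"x":-16,"y":0.7,"z":2,"ax":0,"ay":5.7,"az":0},{"jaw":80,"x":-16,"y":0.7,"z":0,"ax":0,"ay":5.7,"az":0},{"jaw":80,"x":-16,"y":0.7,"z":-1.5,"ax":0,"ay":5.7,"az":0},{"jaw":80,"x":-16,"y":0.7,"z":-3,"ax":0,"ay":5.7,"az":0},{"jaw":80,"x":-15.5,"y":0.7,"z":-5,"ax":0,"ay":5.7,"az":0},{"jaw":80,"x":-15,"y":0.7,"z":-6,"ax":0,"ay":5.6,"az":0},{"jaw":80,"x":0,"y":0,"z":0,"ax":0,"ay":0,"az":0}]'
python3 - <<'E'
from sim import *
o=readout.get_obs();print(np.round(o['q'],3),inmag(o['eef_pos'])); goal(mag(-.034,0,.14),magR(0,1))
E
```

```text
t: 15.92
eef_pos: [0.514, -0.2123, 0.1137]
tool_rot: [0.133, -0.015, 0.991, -0.025]
contact_force: [-0.5, -0.4, -0.6]
gripper_width: 0.8
[ 1.152  0.549 -1.058  2.095  0.841  0.631  1.168] [-0.09118185 -0.02307629  0.11370592]
shift mm [-61.9  23.  -11.7] turn deg [-3.24 15.18 -0.94] pos [ 0.514  -0.2123  0.1137]
```

```bash
python3 -m crank '[{"jaw":80,"x":-20,"y":7.5,"z":-4,"ax":-1.1,"ay":5,"az":-0.3},{"jaw":80,"x":-20,"y":7.5,"z":-5,"ax":-1.1,"ay":5,"az":-0.3},{"jaw":80,"x":-20,"y":7.5,"z":-7,"ax":-1.1,"ay":5,"az":-0.3},{"jaw":80,"x":0,"y":0,"z":0,"ax":0,"ay":0,"az":0},{"jaw":80,"x":0,"y":0,"z":0,"ax":0,"ay":0,"az":0}]'
python3 - <<'E'
from sim import *
o=readout.get_obs();print(np.round(o['q'],3),inmag(o['eef_pos'])); goal(mag(-.033,0,.06),magR(0,1))
E
```

```text
t: 16.55
eef_pos: [0.5646, -0.1887, 0.1362]
tool_rot: [-0.001, -0.022, 1.0, -0.0]
contact_force: [-1.1, -0.9, 0.5]
gripper_width: 0.798
[ 0.959  0.692 -1.051  1.786  0.679  1.08   1.277] [-0.03953743 -0.00184134  0.13620562]
shift mm [-6.7  1.9 76.2] turn deg [-0.01 -0.13 -0.13] pos [ 0.5646 -0.1887  0.1362]
```

```bash
python3 -m crank '[{"jaw":80,"x":-6.5,"y":1.8,"z":20,"ax":0,"ay":0,"az":0},{"jaw":80,"x":0,"y":0,"z":25,"ax":0,"ay":0,"az":0},{"jaw":80,"x":0,"y":0,"z":20,"ax":0,"ay":0,"az":0},{"jaw":80,"x":0,"y":0,"z":0,"ax":0,"ay":0,"az":0},{"jaw":80,"x":0,"y":0,"z":0,"ax":0,"ay":0,"az":0}]'
python3 - <<'E'
from sim import *
o=readout.get_obs();print(np.round(o['q'],3),inmag(o['eef_pos'])); goal(mag(-.033,0,.022),magR(0,1))
E
```

```text
t: 17.18
eef_pos: [0.5728, -0.1859, 0.0732]
tool_rot: [-0.0, -0.022, 1.0, 0.001]
contact_force: [0.6, -0.2, 0.3]
gripper_width: 0.801
[ 0.904  0.772 -0.985  1.809  0.762  0.995  1.216] [-0.03116892  0.00053896  0.07317632]
shift mm [ 1.8 -0.7 51.2] turn deg [ 0.15 -0.01 -0.13] pos [ 0.5728 -0.1859  0.0732]
```

```bash
python3 -m crank '[{"jaw":80,"x":1.8,"y":-0.7,"z":17,"ax":0,"ay":0,"az":0},{"jaw":80,"x":0,"y":0,"z":17,"ax":0,"ay":0,"az":0},{"jaw":80,"x":0,"y":0,"z":17,"ax":0,"ay":0,"az":0},{"jaw":80,"x":0,"y":0,"z":0,"ax":0,"ay":0,"az":0},{"jaw":0,"x":0,"y":0,"z":0,"ax":0,"ay":0,"az":0},{"jaw":0,"x":0,"y":0,"z":0,"ax":0,"ay":0,"az":0},{"jaw":0,"x":0,"y":0,"z":0,"ax":0,"ay":0,"az":0},{"jaw":0,"x":0,"y":0,"z":0,"ax":0,"ay":0,"az":0}]' 40
python3 - <<'E'
from sim import *
o=readout.get_obs();print(np.round(o['q'],3),inmag(o['eef_pos']),o['contact_force'])
E
```

```text
t: 18.18
eef_pos: [0.5711, -0.1868, 0.0224]
tool_rot: [-0.0, -0.022, 1.0, 0.001]
contact_force: [-0.6, 0.4, 1.7]
gripper_width: 0.576
[ 0.871  0.831 -0.929  1.833  0.832  0.924  1.168] [-0.03299487 -0.00024201  0.02244033] [-0.55874876  0.39529426  1.72970306]
```

```bash
python3 -m crank '[{"jaw":0,"x":0,"y":0,"z":-15,"ax":0,"ay":0,"az":0},{"jaw":0,"x":4,"y":0,"z":-35,"ax":0,"ay":0,"az":0},{"jaw":0,"x":4,"y":0,"z":-40,"ax":0,"ay":0,"az":0},{"jaw":0,"x":4,"y":0,"z":-45,"ax":0,"ay":0,"az":0},{"jaw":0,"x":0,"y":0,"z":-40,"ax":0,"ay":0,"az":0},{"jaw":0,"x":0,"y":0,"z":0,"ax":0,"ay":0,"az":0}]'
python3 - <<'E'
from sim import *
o=readout.get_obs();print(np.round(o['q'],3))
TY=np.radians(-10.3); Rb=Rn.from_euler('z',TY+np.pi/2)*Rn.from_euler('x',np.pi); rows([.585,.127,.2],Rb,11)
L[:]=[.288,.5413,.4724,.3276,-.031,-.031,-.0003]
P,Q=fk(o['q'],L); q,p,R_,e,m=goto(np.array(o['q']),P,Q,np.array([.585,.127,.2]),Rb,11); print(q.round(2),e,m)
E
```

```text
t: 18.92
eef_pos: [0.5608, -0.1874, 0.2011]
tool_rot: [0.003, -0.022, 1.0, 0.0]
contact_force: [0.6, -0.2, -1.6]
gripper_width: 0.581
[ 1.009  0.616 -1.115  1.744  0.6    1.164  1.333]
[-3.5, 28.5, 0.1] [0.02, 0.02, 9.35]
[1.2, 28.6, 0.1] [0.02, 0.02, 9.35]
[5.8, 28.1, 0.1] [0.02, 0.02, 9.35]
[10.3, 26.7, 0.1] [0.02, 0.02, 9.35]
[14.5, 24.7, 0.1] [0.02, 0.02, 9.35]
[18.3, 22.0, 0.1] [0.02, 0.02, 9.35]
[21.7, 18.8, 0.1] [0.02, 0.02, 9.35]
[24.4, 15.0, 0.1] [0.02, 0.02, 9.35]
[26.6, 10.8, 0.1] [0.02, 0.02, 9.35]
[28.0, 6.4, 0.1] [0.02, 0.02, 9.35]
[28.6, 1.7, 0.1] [0.02, 0.02, 9.35]
[-0.13  0.4  -0.25  1.76  0.11  1.   -0.6 ] 5.573293157349879e-06 0.3768611908397992
```

```bash
python3 -m crank '[{"jaw":0,"x":-3.5,"y":28.5,"z":0,"ax":0,"ay":0,"az":9.35},{"jaw":0,"x":1,"y":28.5,"z":0,"ax":0,"ay":0,"az":9.35},{"jaw":0,"x":6,"y":28,"z":0,"ax":0,"ay":0,"az":9.35},{"jaw":0,"x":10,"y":26.5,"z":0,"ax":0,"ay":0,"az":9.35},{"jaw":0,"x":14.5,"y":24.5,"z":0,"ax":0,"ay":0,"az":9.35},{"jaw":0,"x":18,"y":22,"z":0,"ax":0,"ay":0,"az":9.35},{"jaw":0,"x":21.5,"y":19,"z":0,"ax":0,"ay":0,"az":9.35},{"jaw":0,"x":24.5,"y":15,"z":0,"ax":0,"ay":0,"az":9.35},{"jaw":0,"x":26.5,"y":11,"z":0,"ax":0,"ay":0,"az":9.35},{"jaw":0,"x":28,"y":6.5,"z":0,"ax":0,"ay":0,"az":9.35},{"jaw":0,"x":28.5,"y":1.5,"z":0,"ax":0,"ay":0,"az":9.35},{"jaw":0,"x":0,"y":0,"z":0,"ax":0,"ay":0,"az":0}]'
python3 - <<'E'
from h import *
o=readout.get_obs();print(np.round(o['q'],3)); shot('wrist','w8')
E
```

```text
t: 20.42
eef_pos: [0.5825, 0.129, 0.1971]
tool_rot: [-0.002, 0.766, 0.642, 0.0]
contact_force: [0.1, -0.3, -2.2]
gripper_width: 0.576
[ 0.23   0.483 -0.733  1.745  0.361  1.055 -0.803]
```

View pics/w8.png

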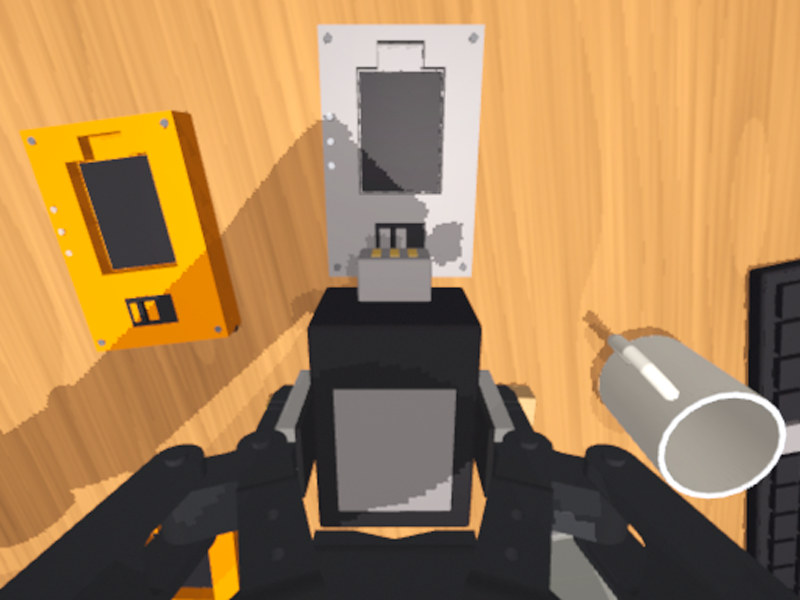

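The grey tester is in full view: outer corners (319,25), (484,25), (473,277); recess (358–445, 70–193); notch (377–424, 41–70) at its far end. The pack is held straight, nose forward. Measuring the bay.

Run:
```python
from h import *
z=np.load('w8.npz'); im,d=z['im'],z['d']; c={k:z[k] for k in('fx','fy','cx','cy','R','t')}
W=cloud(d,c); b=np.zeros(d.shape,bool); b[5:178,195:315]=1
top=b&(abs(W[...,2]-.030)<.005); fl=b&(abs(W[...,2]-.018)<.0045); b2=np.zeros_like(b); b2[40:126,225:288]=1
print('z top',np.median(W[top][:,2]),'floor',np.median(W[fl&b2][:,2]))
for n,k in(('outer',b&(W[...,2]>.012)&(W[...,2]<.04)),('bay',fl&b2)):
    # pixel mask -> rectangle on its plane (rays)
    vs,us=np.where(k); zz=.030 if n=='outer' else .018
    P=np.array([ray(c,u,v,zz) for u,v in zip(us,vs)])
    r=cv2.minAreaRect((P[:,:2]*1000).astype(np.float32)); print(n,r,len(P))
# recess rim from grey level: side walls by dark mask
g=im.max(-1); s=.64
def edge(a,bp): # strongest step along pixel segment (800-scale), subpixel-ish
    n=81; a=np.array(a)*s; bp=np.array(bp)*s; t=np.linspace(0,1,n)[:,None]; q=(a+(bp-a)*t).astype(np.float32)
    pr=cv2.remap(cv2.GaussianBlur(im.mean(-1).astype(np.float32),(0,0),.7),q[:,0],q[:,1],cv2.INTER_LINEAR).ravel(); k=np.argmax(abs(np.gradient(pr))); return q[k]
def lineof(segs,zz): return np.array([ray(c,*edge(*x),zz)[:2] for x in segs])
out={'L':lineof([((300,v),(345,v)) for v in range(40,120,8)],.03),'R':lineof([((455,v),(505,v)) for v in range(40,210,8)],.03),'T':lineof([((u,10),(u,36)) for u in range(345,460,8)],.03),
 'bL':lineof([((345,v),(372,v)) for v in range(80,185,8)],.03),'bR':lineof([((432,v),(457,v)) for v in range(80,185,8)],.03),'bB':lineof([((u,182),(u,205)) for u in range(385,440,8)],.03),
 'nL':lineof([((368,v),(386,v)) for v in range(45,66,3)],.03),'nR':lineof([((415,v),(434,v)) for v in range(45,66,3)],.03),'nT':lineof([((u,34),(u,55)) for u in range(382,420,5)],.03)}
a=np.radians(79.7); uy=np.array([np.cos(a),np.sin(a)]); ux=np.array([uy[1],-uy[0]]); o=np.array([.601,.216])
for k,P in out.items():
    x=(P-o)@ux*1000;y=(P-o)@uy*1000; al='TB'.find(k[-1])>=0
    v,w=(y,x) if al else (x,y); p=np.polyfit(w,v,1); print(k,'pos',round(float(np.median(v)),2),'std',round(float(np.std(v)),2),'slope deg',round(float(np.degrees(np.arctan(p[0]))),2))
```

```text
z top 0.03077232448904966 floor 0.019143792663478064
outer ((598.848388671875, 200.4521484375), (156.2479248046875, 100.23782348632812), 79.99466705322266) 15081
bay ((602.3203735351562, 219.560791015625), (80.778076171875, 55.88100814819336), 79.9346923828125) 4393
L pos -50.09 std 2.04 slope deg -2.25
R pos 50.64 std 2.02 slope deg -1.64
T pos 62.92 std 0.08 slope deg 0.23
bL pos -25.31 std 0.91 slope deg -1.82
bR pos 27.68 std 0.3 slope deg -0.16
bB pos -35.81 std 0.78 slope deg -2.32
nL pos -12.76 std 1.2 slope deg -14.85
nR pos 14.36 std 0.87 slope deg -4.86
nT pos 54.53 std 0.18 slope deg 0.71
```

```bash
cat >> h.py <<'E'
BAY=np.array([.6016,.2175,.018]); BA=np.radians(80.0)
bayR=Rn.from_euler('z',BA)*Rn.from_euler('x',np.pi)
def bayp(x,y,z): return np.array([BAY[0],BAY[1],0])+Rn.from_euler('z',BA-np.pi/2).apply([x,y,z])
def inbay(p): return Rn.from_euler('z',-(BA-np.pi/2)).apply(np.asarray(p)-[BAY[0],BAY[1],0])
E
python3 - <<'E'
from sim import *
z=np.load('w8.npz'); c={k:z[k] for k in('fx','fy','cx','cy','R','t')}; W=cloud(z['d'],c); o=readout.get_obs()
T=R().inv().apply((W-o['eef_pos']).reshape(-1,3))*1000
k=(abs(T[:,2]+23.6)<4)&(abs(T[:,1])<30)&(abs(T[:,0])<50); print('pack top in tool',cv2.minAreaRect(T[k][:,:2].astype(np.float32)),np.median(T[k][:,2]),k.sum())
k=(abs(T[:,2]-3)<7)&(abs(T[:,1])<20)&(T[:,0]>36)&(T[:,0]<60); print('nose',T[k].min(0),T[k].max(0))
print(np.round(o['q'],3)); rows(bayp(0,.001,.085),bayR,5)
E
```

```text
pack top in tool ((-0.7617073059082031, 0.02698516845703125), (59.97700119018555, 72.82398223876953), 89.83901977539062) -24.565693092774367 14123
nose [ 36.02955665 -12.67831925  -3.94059807] [49.76564986 11.32419662  9.99392721]
[ 0.232  0.483 -0.732  1.745  0.361  1.055 -0.801]
[18.7, 0.6, 22.4] [-0.03, -0.02, -0.01]
[18.7, 0.6, 22.4] [-0.03, -0.02, -0.01]
[18.7, 0.6, 22.4] [-0.03, -0.02, -0.01]
[18.7, 0.6, 22.4] [-0.03, -0.02, -0.01]
[18.7, 0.6, 22.4] [-0.03, -0.02, -0.01]
```

```bash
python3 -m crank '[{"jaw":0,"x":18.7,"y":0.6,"z":22.4,"ax":0,"ay":0,"az":0},{"jaw":0,"x":18.7,"y":0.6,"z":22.4,"ax":0,"ay":0,"az":0},{"jaw":0,"x":18.7,"y":0.6,"z":22.4,"ax":0,"ay":0,"az":0},{"jaw":0,"x":18.7,"y":0.6,"z":22.4,"ax":0,"ay":0,"az":0},{"jaw":0,"x":18.7,"y":0.6,"z":22.4,"ax":0,"ay":0,"az":0},{"jaw":0,"x":0,"y":0,"z":0,"ax":0,"ay":0,"az":0},{"jaw":0,"x":0,"y":0,"z":0,"ax":0,"ay":0,"az":0}]'
python3 - <<'E'
from h import *
o=readout.get_obs(); print(inbay(o['eef_pos'])); goal(bayp(0,.0007,.06),bayR)
E
```

```text
t: 21.35
eef_pos: [0.6037, 0.2159, 0.086]
tool_rot: [-0.001, 0.768, 0.641, -0.0]
contact_force: [0.5, -0.1, -1.6]
gripper_width: 0.576
[ 0.00232675 -0.00126376  0.08595555]
shift mm [ 1.9 -2.3 26. ] turn deg [-0.07 -0.06 -0.33] pos [0.6037 0.2159 0.086 ]
```

```bash
python3 -m crank '[{"jaw":0,"x":2,"y":-2.3,"z":10,"ax":0,"ay":0,"az":-0.3},{"jaw":0,"x":0,"y":0,"z":15,"ax":0,"ay":0,"az":0},{"jaw":0,"x":0,"y":0,"z":0,"ax":0,"ay":0,"az":0},{"jaw":0,"x":0,"y":0,"z":0,"ax":0,"ay":0,"az":0},{"jaw":0,"x":0,"y":0,"z":0,"ax":0,"ay":0,"az":0}]'
python3 - <<'E'
from h import *
o=readout.get_obs(); print(inbay(o['eef_pos'])); goal(bayp(0,.0007,.035),bayR)
im,d,c=shot('wrist','w9'); W=cloud(d,c)
# re-measure outer rim lines near the notch end
g=cv2.GaussianBlur(im.mean(-1).astype(np.float32),(0,0),.7)
cv2.imwrite('pics/w9c.png',cv2.resize(im[120:300,150:360,::-1],(700,600),interpolation=cv2.INTER_CUBIC))
print(c['cx'],[np.round(np.array(proj(c,bayp(x,y,.03))),1).tolist() for x,y in((-.05,.061),(.05,.061),(-.0145,.053),(.0145,.053),(-.0275,.0385),(.0275,.0385))])
E
```

```text
t: 21.98
eef_pos: [0.6018, 0.2201, 0.0613]
tool_rot: [-0.001, 0.766, 0.643, 0.001]
contact_force: [-0.1, 0.3, -2.7]
gripper_width: 0.577
[-0.00030079  0.0026006   0.0612882 ]
shift mm [-2.   0.3 26.3] turn deg [-0.04 -0.14  0.01] pos [0.6018 0.2201 0.0613]
252.1582208935614 [[168.4, 133.9], [337.2, 134.0], [228.7, 147.4], [276.9, 147.4], [208.2, 170.9], [297.4, 170.9]]
```

View pics/w9c.png

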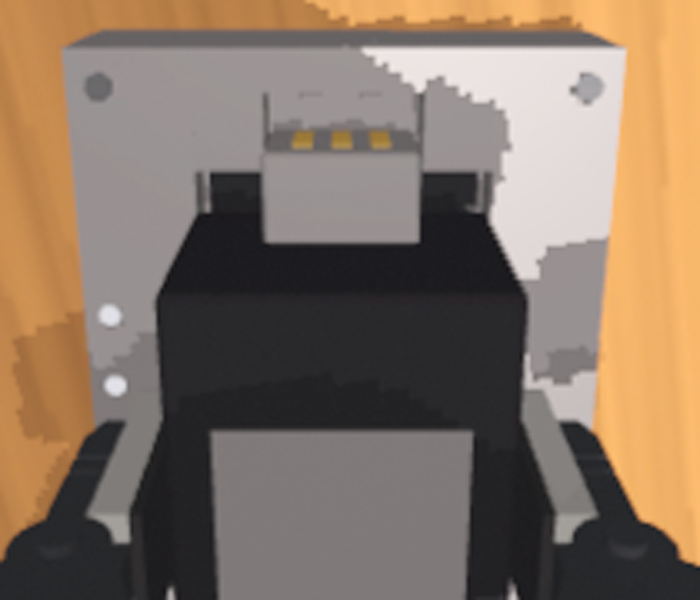

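The crop shows the notch corners at (265,93) and (421,93), bay corners at (197,171) and (491,171), and nose centred at 342. The model predicted (262,91), (423,91), (194,170), (491,170), so the bay is known to about 0.3 mm. Correcting the last 2 mm and lowering.

```bash
python3 -m crank '[{"jaw":0,"x":-2.2,"y":0.4,"z":8,"ax":0,"ay":0,"az":0},{"jaw":0,"x":0,"y":0,"z":0,"ax":0,"ay":0,"az":0},{"jaw":0,"x":0,"y":0,"z":0,"ax":0,"ay":0,"az":0},{"jaw":0,"x":0,"y":0,"z":0,"ax":0,"ay":0,"az":0}]'
python3 - <<'E'
from h import *
o=readout.get_obs(); print(inbay(o['eef_pos'])); goal(bayp(.0002,.0004,.0345),bayR)
E
```

```text
t: 22.52
eef_pos: [0.6016, 0.2179, 0.053]
tool_rot: [-0.001, 0.766, 0.643, 0.001]
contact_force: [-0.0, 0.4, -1.3]
gripper_width: 0.578
[-0.00010812  0.00033981  0.05300032]
shift mm [ 0.   0.3 18.5] turn deg [-0.06 -0.13  0.01] pos [0.6016 0.2179 0.053 ]
```

```bash
python3 -m crank '[{"jaw":0,"x":0,"y":0,"z":5,"ax":0,"ay":0,"az":0},{"jaw":0,"x":0,"y":0,"z":5,"ax":0,"ay":0,"az":0},{"jaw":0,"x":0,"y":0,"z":3,"ax":0,"ay":0,"az":0},{"jaw":0,"x":0,"y":0,"z":0,"ax":0,"ay":0,"az":0}]'; python3 -m crank '[{"jaw":0,"x":0,"y":0,"z":2,"ax":0,"ay":0,"az":0},{"jaw":0,"x":0,"y":0,"z":2,"ax":0,"ay":0,"az":0},{"jaw":0,"x":0,"y":0,"z":0,"ax":0,"ay":0,"az":0}]'
python3 - <<'E'
from h import *
o=readout.get_obs(); print(inbay(o['eef_pos'])); goal(bayp(.0002,.0004,.0345),bayR)
E
```

```text
t: 23.02
eef_pos: [0.6013, 0.2181, 0.0395]
tool_rot: [-0.001, 0.766, 0.643, 0.0]
contact_force: [0.5, 1.6, -3.1]
gripper_width: 0.578
t: 23.4
eef_pos: [0.6016, 0.2181, 0.0359]
tool_rot: [-0.001, 0.766, 0.643, 0.001]
contact_force: [0.6, 2.0, -2.5]
gripper_width: 0.574
[-8.78584026e-05  5.53270040e-04  3.58872857e-02]
shift mm [-0.2  0.3  1.4] turn deg [-0.05 -0.15  0.02] pos [0.6016 0.2181 0.0359]
```

```bash
python3 -m crank '[{"jaw":0,"x":0,"y":0,"z":1.3,"ax":0,"ay":0,"az":0},{"jaw":0,"x":0,"y":0,"z":0,"ax":0,"ay":0,"az":0},{"jaw":80,"x":0,"y":0,"z":0,"ax":0,"ay":0,"az":0},{"jaw":80,"x":0,"y":0,"z":0,"ax":0,"ay":0,"az":0},{"jaw":80,"x":0,"y":0,"z":0,"ax":0,"ay":0,"az":0},{"jaw":80,"x":0,"y":0,"z":-20,"ax":0,"ay":0,"az":0},{"jaw":80,"x":0,"y":0,"z":-40,"ax":0,"ay":0,"az":0},{"jaw":80,"x":-40,"y":0,"z":-40,"ax":0,"ay":0,"az":0},{"jaw":80,"x":-40,"y":0,"z":-30,"ax":0,"ay":0,"az":0},{"jaw":80,"x":0,"y":0,"z":0,"ax":0,"ay":0,"az":0},{"jaw":80,"x":0,"y":0,"z":0,"ax":0,"ay":0,"az":0}]'
python3 - <<'E'
from h import *
o=readout.get_obs(); print(inbay(o['eef_pos']),np.round(o['q'],2))
im,d,c=shot('wrist','w10'); W=cloud(d,c); B=np.stack([inbay(p) for p in W.reshape(-1,3)])
k=(abs(B[:,2]-.058)<.006)&(abs(B[:,0])<.04)&(abs(B[:,1])<.05); print('pack top',cv2.minAreaRect((B[k][:,:2]*1000).astype(np.float32)),np.percentile(B[k][:,2],[5,50,95]))
A=np.c_[B[k][:,:2],np.ones(k.sum())]; print('tilt',np.linalg.lstsq(A,B[k][:,2],rcond=None)[0][:2])
k=(abs(B[:,2]-.036)<.004)&(abs(B[:,0])<.014)&(B[:,1]>.034)&(B[:,1]<.056); print('nose',k.sum(),B[k].min(0) if k.sum() else'',B[k].max(0) if k.sum() else '')
k=(B[:,2]>.0325)&(B[:,2]<.0375)&(abs(B[:,0])<.016)&(abs(B[:,1]+.068)<.012); print('ridge',k.sum(),B[k].mean(0) if k.sum() else '',B[k].min(0) if k.sum() else'',B[k].max(0) if k.sum() else'')
E
```

```text
t: 24.78
eef_pos: [0.5877, 0.1391, 0.1653]
tool_rot: [-0.001, 0.766, 0.643, 0.001]
contact_force: [0.2, -0.2, -0.7]
gripper_width: 0.804
[-5.67785292e-05 -7.95730803e-02  1.65290171e-01] [ 0.2   0.53 -0.72  1.76  0.4   1.01 -0.85]
pack top ((0.03581809997558594, -2.468067169189453), (71.38114166259766, 50.16075134277344), 89.95034790039062) [0.05757319 0.05888031 0.06008787]
tilt [-0.00046445 -0.00297896]
nose 397 [-0.01382775  0.03645363  0.03206702] [0.01161282 0.05491341 0.03849447]
ridge 89 [-0.00370447 -0.06768077  0.03495303] [-0.01485252 -0.07824025  0.03250201] [ 0.01442097 -0.05717602  0.03736659]
```

View pics/w10.png

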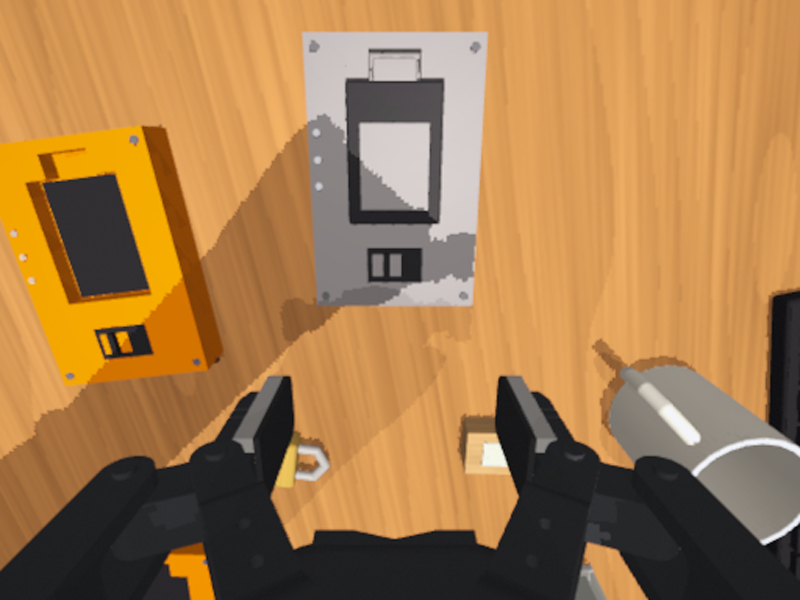

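The pack sits flat in the bay at (393,150), nose in the notch at (394,65). The switch slot spans (368–421, 248–283), with the ridge between two light strips near x = 386. Getting its position from the pixel and depth profile.

Run:
```python
from h import *
z=np.load('w10.npz'); im,d=z['im'],z['d']; c={k:z[k] for k in('fx','fy','cx','cy','R','t')}; W=cloud(d,c)
print('pack y ends', inbay(ray(c,395*.64,80*.64,.058))[1]*1e3, inbay(ray(c,395*.64,214*.64,.058))[1]*1e3)
for v in(166,170,174):
    for u in range(233,274): 
        p=inbay(W[v,u]); 
        if v==170: print(u,im[v,u].tolist(),np.round(inbay(ray(c,u,v,.035))*1e3,1)[:2].tolist(),'z',round(p[2]*1e3,1))
u=247
for v in range(155,188,2): print(v,im[v,u].tolist(),np.round(inbay(ray(c,u,v,.035))*1e3,1)[:2].tolist(),round(inbay(W[v,u])[2]*1e3,1))
```

```text
pack y ends 33.627130338363685 -32.89887557750266
233 [134, 127, 127] [-18.6, -67.5] z 32.9
234 [122, 115, 116] [-17.7, -67.5] z 31.6
235 [76, 72, 73] [-16.7, -67.5] z 31.1
236 [34, 34, 37] [-15.7, -67.5] z 31.0
237 [45, 43, 46] [-14.8, -67.5] z 30.3
238 [96, 91, 93] [-13.8, -67.5] z 30.9
239 [134, 127, 128] [-12.8, -67.5] z 31.6
240 [134, 127, 128] [-11.9, -67.5] z 31.9
241 [134, 126, 128] [-10.9, -67.5] z 32.0
242 [134, 127, 127] [-9.9, -67.5] z 31.1
243 [134, 127, 128] [-9.0, -67.5] z 31.6
244 [121, 115, 116] [-8.0, -67.5] z 31.9
245 [75, 71, 72] [-7.1, -67.5] z 31.1
246 [34, 34, 36] [-6.1, -67.5] z 37.4
247 [35, 34, 36] [-5.1, -67.5] z 36.3
248 [33, 33, 34] [-4.2, -67.5] z 35.3
249 [89, 84, 85] [-3.2, -67.5] z 35.8
250 [134, 127, 128] [-2.2, -67.5] z 31.3
251 [134, 127, 127] [-1.3, -67.5] z 30.6
252 [134, 127, 128] [-0.3, -67.5] z 30.6
253 [134, 127, 127] [0.7, -67.5] z 31.6
254 [134, 127, 127] [1.6, -67.5] z 31.5
255 [134, 127, 127] [2.6, -67.5] z 30.4
256 [114, 108, 109] [3.6, -67.5] z 30.7
257 [34, 33, 36] [4.5, -67.5] z 31.8
258 [34, 33, 35] [5.5, -67.5] z 30.8
259 [34, 34, 3
[... 493 characters left out ...]
27, 127] [19.0, -67.5] z 31.4
273 [134, 127, 127] [20.0, -67.5] z 30.5
155 [135, 129, 130] [-5.1, -52.9] 32.8
157 [135, 129, 128] [-5.1, -54.8] 32.8
159 [33, 32, 34] [-5.1, -56.8] 30.3
161 [32, 30, 32] [-5.1, -58.7] 31.4
163 [34, 32, 34] [-5.1, -60.6] 35.1
165 [35, 34, 36] [-5.1, -62.6] 35.6
167 [35, 34, 36] [-5.1, -64.6] 35.3
169 [35, 34, 37] [-5.1, -66.5] 36.9
171 [35, 34, 36] [-5.1, -68.5] 35.6
173 [35, 34, 36] [-5.1, -70.5] 35.9
175 [34, 33, 36] [-5.2, -72.5] 34.9
177 [35, 34, 36] [-5.2, -74.5] 36.3
179 [31, 30, 33] [-5.2, -76.5] 29.6
181 [120, 114, 114] [-5.2, -78.6] 30.7
183 [125, 119, 119] [-5.2, -80.6] 29.2
185 [110, 104, 105] [-5.2, -82.6] 30.9
187 [109, 104, 103] [-5.2, -84.7] 30.1
```

The ridge is at bay x = −5 mm (−7 to −3), y = −68, top about 35 mm, so the switch is off as expected. The pack's x is about 0, it is flat, and its y is about −2.4 mm (inside the recess play). Shutting the fingers and coming down on the −x side of the ridge.

```bash
python3 -m crank '[{"jaw":0,"x":5,"y":-14,"z":30,"ax":0,"ay":0,"az":0},{"jaw":0,"x":4,"y":-14,"z":30,"ax":0,"ay":0,"az":0},{"jaw":0,"x":0,"y":0,"z":30,"ax":0,"ay":0,"az":0},{"jaw":0,"x":0,"y":0,"z":15,"ax":0,"ay":0,"az":0},{"jaw":0,"x":0,"y":0,"z":0,"ax":0,"ay":0,"az":0},{"jaw":0,"x":0,"y":0,"z":0,"ax":0,"ay":0,"az":0},{"jaw":0,"x":0,"y":0,"z":0,"ax":0,"ay":0,"az":0}]' 30
python3 - <<'E'
from h import *
o=readout.get_obs(); print(inbay(o['eef_pos']),o['gripper_width']); goal(bayp(-.028,-.070,.032),bayR)
E
```

```text
t: 25.7
eef_pos: [0.5624, 0.1529, 0.0606]
tool_rot: [-0.001, 0.766, 0.643, 0.001]
contact_force: [0.3, -0.5, -0.2]
gripper_width: -0.003
[-0.02737828 -0.07039339  0.06056888] -0.0030508642089089356
shift mm [ 0.3 -0.6 28.6] turn deg [ 0.03 -0.17 -0.01] pos [0.5624 0.1529 0.0606]
```

```bash
python3 -m crank '[{"jaw":0,"x":0,"y":-0.5,"z":12,"ax":0,"ay":0,"az":0},{"jaw":0,"x":0,"y":0,"z":10,"ax":0,"ay":0,"az":0},{"jaw":0,"x":0,"y":0,"z":5,"ax":0,"ay":0,"az":0},{"jaw":0,"x":0,"y":0,"z":1.5,"ax":0,"ay":0,"az":0},{"jaw":0,"x":0,"y":0,"z":0,"ax":0,"ay":0,"az":0}]'; python3 -m crank '[{"jaw":0,"x":0,"y":3,"z":0,"ax":0,"ay":0,"az":0},{"jaw":0,"x":0,"y":3,"z":0,"ax":0,"ay":0,"az":0},{"jaw":0,"x":0,"y":0,"z":0,"ax":0,"ay":0,"az":0}]';  python3 - <<'E'
from h import *
o=readout.get_obs(); print(inbay(o['eef_pos']),inbay(np.array(o['contact_force'])+[BAY[0],BAY[1],0]))
E
```

```text
t: 26.32
eef_pos: [0.5611, 0.1529, 0.0309]
tool_rot: [-0.001, 0.766, 0.643, 0.0]
contact_force: [0.1, -1.0, -0.1]
gripper_width: 0.002
t: 26.7
eef_pos: [0.5675, 0.1516, 0.0311]
tool_rot: [-0.001, 0.766, 0.643, 0.001]
contact_force: [0.0, -0.5, 0.5]
gripper_width: 0.002
[-0.02214453 -0.07082294  0.03112772] [ 0.1095534  -0.4586022   0.51704084]
```

```bash
python3 -m crank '[{"jaw":0,"x":0,"y":2,"z":-0.7,"ax":0,"ay":0,"az":0},{"jaw":0,"x":0,"y":2,"z":0,"ax":0,"ay":0,"az":0},{"jaw":0,"x":0,"y":2,"z":0,"ax":0,"ay":0,"az":0},{"jaw":0,"x":0,"y":0,"z":0,"ax":0,"ay":0,"az":0}]'; python3 -m crank '[{"jaw":0,"x":0,"y":2,"z":0,"ax":0,"ay":0,"az":0},{"jaw":0,"x":0,"y":2,"z":0,"ax":0,"ay":0,"az":0},{"jaw":0,"x":0,"y":0,"z":0,"ax":0,"ay":0,"az":0}]'
python3 - <<'E'
from h import *
o=readout.get_obs(); print(inbay(o['eef_pos']),inbay(np.array(o['contact_force'])+[BAY[0],BAY[1],0]))
E
```

```text
t: 27.2
eef_pos: [0.5731, 0.1506, 0.0317]
tool_rot: [-0.001, 0.766, 0.643, 0.0]
contact_force: [0.3, -0.7, -0.5]
gripper_width: -0.0
t: 27.58
eef_pos: [0.5763, 0.1501, 0.0316]
tool_rot: [-0.001, 0.766, 0.643, -0.0]
contact_force: [-2.5, -0.3, 1.7]
gripper_width: 0.0
[-0.0132174  -0.07074795  0.03159877] [-2.39212071 -0.69693055  1.69674604]
```

```bash
python3 -m crank '[{"jaw":0,"x":0,"y":1.5,"z":0,"ax":0,"ay":0,"az":0},{"jaw":0,"x":0,"y":1.5,"z":0,"ax":0,"ay":0,"az":0},{"jaw":0,"x":0,"y":1.5,"z":0,"ax":0,"ay":0,"az":0},{"jaw":0,"x":0,"y":0,"z":0,"ax":0,"ay":0,"az":0}]'; python3 -m crank '[{"jaw":0,"x":0,"y":1.5,"z":0,"ax":0,"ay":0,"az":0},{"jaw":0,"x":0,"y":1.5,"z":0,"ax":0,"ay":0,"az":0},{"jaw":0,"x":0,"y":0,"z":0,"ax":0,"ay":0,"az":0}]'
python3 - <<'E'
from h import *
o=readout.get_obs(); print(inbay(o['eef_pos']),inbay(np.array(o['contact_force'])+[BAY[0],BAY[1],0]))
E
```

```text
t: 28.08
eef_pos: [0.5821, 0.149, 0.0318]
tool_rot: [-0.001, 0.766, 0.643, 0.001]
contact_force: [-0.3, -0.1, -0.0]
gripper_width: 0.001
t: 28.45
eef_pos: [0.5845, 0.1486, 0.0317]
tool_rot: [-0.001, 0.766, 0.643, 0.0]
contact_force: [-0.2, 0.3, 0.0]
gripper_width: 0.0
[-0.00492271 -0.07083493  0.03167175] [-0.27421575  0.2909565   0.01675816]
```

```bash
python3 -m crank '[{"jaw":0,"x":0,"y":1,"z":0,"ax":0,"ay":0,"az":0},{"jaw":0,"x":0,"y":1,"z":0,"ax":0,"ay":0,"az":0},{"jaw":0,"x":0,"y":0,"z":0,"ax":0,"ay":0,"az":0}]'; python3 -m crank '[{"jaw":0,"x":0,"y":0.8,"z":0,"ax":0,"ay":0,"az":0},{"jaw":0,"x":0,"y":0,"z":0,"ax":0,"ay":0,"az":0}]'
python3 - <<'E'
from h import *
o=readout.get_obs(); print(inbay(o['eef_pos']),inbay(np.array(o['contact_force'])+[BAY[0],BAY[1],0]))
E
```

```text
t: 28.82
eef_pos: [0.5858, 0.1484, 0.0316]
tool_rot: [-0.001, 0.766, 0.643, 0.0]
contact_force: [-1.7, 0.6, 1.9]
gripper_width: -0.001
t: 29.08
eef_pos: [0.586, 0.1484, 0.0316]
tool_rot: [-0.002, 0.766, 0.643, -0.0]
contact_force: [-5.9, 0.3, 4.8]
gripper_width: -0.001
[-0.00337912 -0.07075849  0.03155496] [-5.87604611 -0.76865474  4.81998087]
```

Force is rising with no further travel, so the switch is at its stop after about 10 mm. Backing off, lifting and checking everything.

```bash
python3 -m crank '[{"jaw":0,"x":0,"y":-3,"z":0,"ax":0,"ay":0,"az":0},{"jaw":0,"x":0,"y":-3,"z":-5,"ax":0,"ay":0,"az":0},{"jaw":0,"x":-2,"y":0,"z":-40,"ax":0,"ay":0,"az":0},{"jaw":0,"x":-8,"y":0,"z":-45,"ax":0,"ay":0,"az":0},{"jaw":0,"x":-10,"y":0,"z":-45,"ax":0,"ay":0,"az":0},{"jaw":0,"x":0,"y":0,"z":0,"ax":0,"ay":0,"az":0},{"jaw":0,"x":0,"y":0,"z":0,"ax":0,"ay":0,"az":0}]'
python3 - <<'E'
from h import *
o=readout.get_obs(); print(inbay(o['eef_pos']),o['t'])
im,d,c=shot('wrist','w11'); W=cloud(d,c); B=np.stack([inbay(p) for p in W.reshape(-1,3)])
k=(abs(B[:,2]-.058)<.004)&(abs(B[:,0])<.04)&(abs(B[:,1])<.05); print('pack top',cv2.minAreaRect((B[k][:,:2]*1000).astype(np.float32)),np.median(B[k][:,2]))
u0,v0=proj(c,bayp(0,-.068,.035)); v=int(round(v0)); print('dark cols x,z:',[(np.round(inbay(ray(c,u,v,.035))[0]*1e3,1).tolist(),int(im[v,u].mean()),round(inbay(W[v,u])[2]*1e3)) for u in range(int(u0)-14,int(u0)+18)])
tm,td,tc=shot('top','top3'); W=cloud(td,tc); M=Rn.from_rotvec([0,0,-MY]).apply((W-MO).reshape(-1,3))
k=(abs(M[:,0]-.022)<.006)&(abs(M[:,1])<.01)&(M[:,2]<.12); print('mag nose z',np.round(np.sort(M[k][:,2])[::4],3))
a=np.load('top0.npz'); df=cv2.absdiff(a['im'],tm).max(-1)
w=cv2.resize(im[:,:,::-1],(400,300)); t=cv2.resize(tm[:,:,::-1],(400,300)); cr=cv2.resize(im[max(0,v-30):v+30,int(u0)-40:int(u0)+40,::-1],(400,300),interpolation=cv2.INTER_CUBIC)
um,vm=map(int,proj(tc,mag(.03,0,.06))); mg=cv2.resize(tm[vm-30:vm+30,um-40:um+40,::-1],(400,300),interpolation=cv2.INTER_CUBIC)
cv2.imwrite('pics/fin.png',np.vstack([np.hstack([w,t]),np.hstack([cr,mg])]))
E
```

```text
t: 29.95
eef_pos: [0.5777, 0.1289, 0.1665]
tool_rot: [-0.001, 0.766, 0.643, 0.0]
contact_force: [0.1, -0.6, -1.1]
gripper_width: -0.002
[-0.0081951  -0.09140576  0.16647901] 29.95
pack top ((0.04007911682128906, -2.48016357421875), (50.32917022705078, 71.96157836914062), 0.024687672033905983) 0.05886889602937573
dark cols x,z: [(-14.2, 36, 31), (-13.3, 37, 31), (-12.3, 36, 32), (-11.3, 36, 31), (-10.4, 36, 31), (-9.4, 36, 31), (-8.5, 36, 32), (-7.5, 36, 31), (-6.6, 37, 30), (-5.6, 35, 32), (-4.7, 74, 32), (-3.7, 119, 32), (-2.7, 133, 33), (-1.8, 133, 31), (-0.8, 133, 31), (0.1, 133, 31), (1.1, 133, 30), (2.0, 116, 32), (3.0, 57, 31), (4.0, 37, 36), (4.9, 36, 35), (5.9, 36, 36), (6.8, 88, 37), (7.8, 132, 31), (8.7, 133, 32), (9.7, 133, 32), (10.6, 133, 32), (11.6, 133, 32), (12.6, 132, 32), (13.5, 114, 31), (14.5, 36, 31), (15.4, 36, 32)]
mag nose z [0.012 0.022 0.024 0.025 0.027 0.059 0.062 0.062 0.063 0.064 0.065 0.067
 0.069]
```

View pics/fin.png

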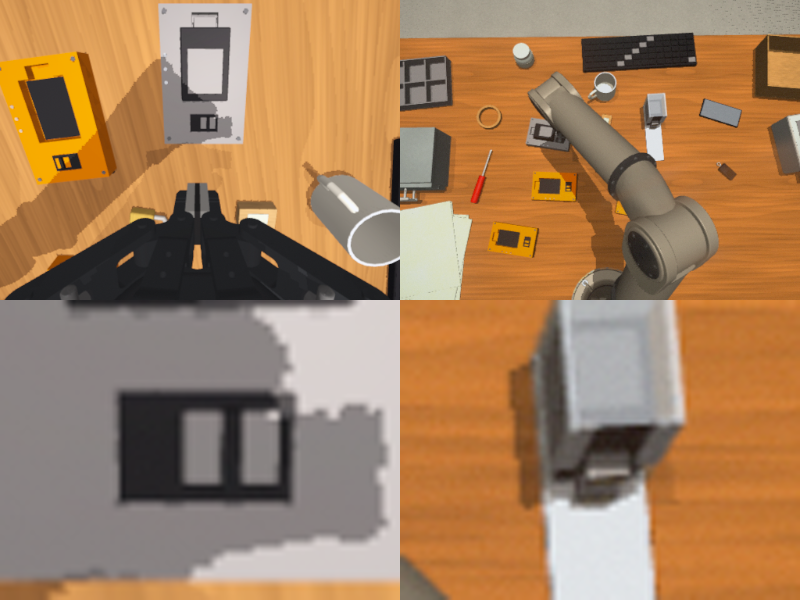

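The ridge has moved from x = −5.0 to +5.0 mm, which is fully on. The pack lies flat in the bay, and the two remaining packs' noses top out at about 24 and 64 mm. Everything else is in place and the robot is clear, so I'm handing in.

```bash
python3 -c "
from station import ticket
print(ticket.hand_in())"
```

```text
the job is handed in; nothing more can be done
None
```

The job is done and handed in at about 30 s on the robot's clock; the hand-in gave no verdict. I drew the lowest pack about 97 mm out by its nose with the fingers tilted 40° and let go of it on the apron. I then took it across its body, laid it in the grey tester's bay with its nose in the notch, let go, and pushed the switch on.

**Last checks:**
- **Pack in the bay:** it lies flat (about 0.003 rad tilt), with its top about 58 mm above the counter. It is 0.0 mm off centre across the bay and about −2.5 mm along it. I had set it down within about 0.5 mm of centre, so the two disagree. The −2.5 mm is right at the recess's play but inside the 4 mm allowed.
- **Switch:** the ridge moved from −5.0 to +5.0 mm, which is the full 10 mm. The force rose at the stop to about 6 N.
- **Other packs:** the two left in the magazine each dropped one place, with nose tops at about 24 and 64 mm. I did not measure their sideways position.
- **Bystanders:** none looked moved in the last pictures. The arm hid part of the top view, and I did not measure the bystanders one by one.

**Not as planned:** the first move was refused because its rows were missing keys. The first tilted approach stopped at the limits of joints 5 and 6, before touching anything. I went round by a half turn of the tool.

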